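# Make up an espresso kit and a grinder-care kit

### The arm

A 6-joint arm with a two-finger parallel gripper is mounted at the origin on a cart in front of the work surface, level with it; the furniture and walls round the work are solid. World frame = base frame: x ahead of the robot, y to its left, z up, the work surface at z = 0. Lengths are in m, angles in degrees, forces in N, time in s.
With the tool pointing down it reaches from about 0.425 to 0.95 m from the base axis. Payload 14.7 kg.
Tool frame: the origin (TCP) lies between the finger pads; the fingertips stand bot.finger_overhang ahead of it and the grasp point (between the pads) lies 8 mm behind it (bot.finger_overhang is the distance from the TCP to the fingertips, in m); x points along the fingers, y is the direction in which the jaws open and shut, and the axes are right-handed (so a half turn about x gives the same grasp; the last joint's range is limited). The gripper opens to 85 mm and grips with 20 to 120 N. Pads are 22 mm wide; open, the fingers measure 114 mm over their backs; the gripper's body (76 mm by 85 mm) begins 54 mm behind the grasp point. The pads swing forward as they close: fully open they stand 13 mm farther back than shut.
Start: joints at [74.106, 27.513, 91.461, -0, 61.026, -2.67], TCP at [0.149, 0.633, 0.222] pointing down, gripper open.
Joint ranges: [-157.49, 157.49], [-46.99, 117.5], [13.45, 153.17], [-89.5, 269.5], [5.16, 153.95], [-167.48, 167.48]. Speed limits (degrees/s): [108.29, 108.29, 136.94, 172.46, 172.46, 172.46].

### API

Orientations are given as [roll, pitch, yaw] about the fixed x, y, z axes, in that order (R = Rz(yaw) Ry(pitch) Rx(roll)).
In Python, from bench import bot gives the robot as it stands.
- The arm moves only by the tool step_arm, never from a script. Its argument "steps" is one flat list of numbers, 7 for each row, row after row: the shift along the tool's x, y, z in m, then the turn, a rotation vector about the tool's x, y, z in degrees, then the opening, from -1 (shut) to 1 (fully open), so that 0 is half open. In form: [dx, dy, dz, ax, ay, az, gripper, dx, dy, dz, ax, ay, az, gripper, ...]. A call has 1 to 10 rows; each row is the pose to reach, as a shift and turn from the pose commanded when the call began, along the tool's axes at that moment; what a row does not reach only later rows make up. A row lasts 1/8 s, in which the tool goes at most 62.5 mm and 10.7 degrees, less where a joint would pass 70% of its speed; a pose out of reach is approached as far as the arm can. A call with a gripper value outside its range is refused whole. The fingers move at their own pace and stop on an object; "squeeze" is the grip in N (left out, the last holds). Time passes only in rows, so rows that repeat a pose let the fingers close. It gives the time, the measured TCP pose, the force and the opening at its end, in the units of the state.
- bot.observe(): the state, without advancing time (a new reading comes with each control period).
- bot.camera(name): name is "scene" or "top" or "wrist"; returns a dict with "image" (384x512x3 uint8, red, green, blue), "intrinsics" (3x3 intrinsics, pixels), "origin" and "attitude" of the camera in the world. Camera axes: x right, y down, z forward; pixel columns grow to the right and rows downward; lengths in m; the calibration is good to about 2 mm. A picture is of the moment at which its call begins. There is no depth.
- bot.job_done(): hands the job in, once; it reports no verdict.
The state is a dict: "time_s": time; "q": joint angles; "joint_vel": joint speeds; "joint_torque": joint torques, N m; "ee_pos": TCP position; "tcp_rot": TCP orientation; "ft_force": force on the tool from outside, world axes, zero at the start; "moment": the same for the moment, N m; "opening": finger opening in m.
Only numpy, scipy, OpenCV 4.12 (cv2) and the standard library are available. Lean on these libraries where they do the work, as an engineer would, in place of code of your own. Each camera call takes 0.05 s, during which the arm holds its last target.

### The job

From the stock along the front edge of the packing bench, make up two kits in the two die-cut board inserts: the espresso kit is the steel tamper and the white paper cup, standing one in each hole of the insert with two round openings, and the grinder-care kit is the brush, laid in the long opening of the other insert, and the cleaner bottle, standing in its round one. Everything should sit right down in its opening, with the tamper, cup and bottle upright. Leave the screwdriver where it lies, it is no part of a kit.

Things in the scene. Friction and masses are not known exactly. Their poses are not given: they have to be found in the camera images.
- tamper_mid (a point): Steel coffee tamper standing near the bench's front edge (another at the far back is not part of the job): base disc 57 mm across, 13 mm thick; waist 27 mm across up to 17 mm; above it a round handle up to 34 mm across; 78 mm tall, 0.38 kg. Point on its axis, 39 mm above its underside; z up.
- cup_mid (a point): White paper espresso cup, open end up, light (15 g) but stiff: 64 mm across at the rim, 48 mm at the base, 64 mm tall; can be gripped across the outside under the rim. Point on its axis, 32 mm above its underside; z up. Power cables up to 14 mm high (44 mm where one climbs to its machine) lie from 30 mm behind the row of stock.
- bottle_mid (a point): White cleaner bottle, blue cap, standing: body 49 mm across up to a height of 78 mm, cap 34 mm, 96 mm tall, 80 g. Point on its axis, 48 mm up; z up. Two fixed grinders 0.56 m tall rise 0.12 m behind the row of stock (base plates, 16 mm high, from 0.11 m): between stock and inserts carry in straight lines along the bench; an arc about the robot's base swings into them.
- brush_mid (a point): Grinder brush lying flat: a stick 140 mm long (wooden handle, dark bristle end), 20 mm wide, 21 mm high, 28 g. Point at its centre, 10.5 mm above its underside; y along its length, z up. It may lie either way round in its opening. Lay it before the bottle, which would stand in a gripper's way.
- pair_insert: Flat brown board insert with two round openings (paler inside), fixed to the bench: 90 mm (x) by 166 mm (y), 10 mm thick. Openings 72 mm across, 8 mm deep, centred at x = 0, y = +39.5 and -39.5 mm in its frame; their floor is 2 mm above the bench. Origin at the centre of its underside; x away from the robot, y to the robot's left along the bench, z up.
- tool_insert: Flat brown board insert, fixed: 131 mm (x) by 166 mm (y), 10 mm thick. Long opening, on the robot's side, 156 mm along y by 38 mm along x, centred at x = -39.5, y = 0 mm; round one 72 mm across, centred at x = +22.5, y = +39.5 mm; both 8 mm deep, floor 2 mm above the bench. Origin at the centre of its underside; x away from the robot, y to the robot's left along the bench.
- screwdriver_mid (a point): Screwdriver, not wanted, 196 mm long (its y), red handle 26 mm thick; point at mid-length, 13 mm up. It lies between the right-hand insert and a fixed bag sealer, which begins 0.09 to 0.13 m behind the inserts' centres, 81 mm high with an arm raised to 0.28 m. Right of the right-hand insert stands a fixed coffee pouch 165 mm tall.
There are look-alikes about, which are no part of the job. Leave any orange look-alike of the part that bears cup_mid alone.

How it is judged:
By the outcome, as a careful person would: the job done as asked, in the order asked, and still so for the second after the job is handed in, with the robot touching nothing.
It also fails if it takes over 112 s, if anything falls off the work surface, if the arm or the gripper's body presses on something with over 40 N, if the wrist force passes 120 N, or if a joint passes its speed limit or range.

## Working session

There is one attempt and no reset: what is moved stays moved. The work goes in short steps, Python scripts to look and compute and a tool call to move; the robot and the scene stay as the last step left them, time stands still between calls to the robot, and variables do not carry over. Pictures are saved under pics/ and viewed, and the job is handed in when it is done.

Besides the shell and the picture viewer there is one more tool, called after "Request:" by a JSON object that holds its "fn" and its "kwargs". step_arm: Moves the arm, as the interface text tells. Its arguments: {"type":"object","properties":{"steps":{"type":"array","items":{"type":"number"}},"squeeze":{"type":"number"}},"required":["steps"]}

```bash
ls; mkdir -p pics
python3 - <<'E'
from bench import bot
import cv2
print(bot.observe(), bot.finger_overhang)
for n in ["scene","top","wrist"]:
    c=bot.camera(n); cv2.imwrite(f"pics/{n}0.png",cv2.resize(c["image"][:,:,::-1],None,fx=1.5,fy=1.5,interpolation=cv2.INTER_CUBIC))
    print(n,c["intrinsics"],c["origin"],c["attitude"])
E
```

```text
pics
{'time_s': 0.0, 'q': array([ 7.41078451e+01,  2.75508903e+01,  9.14919933e+01,  5.32991053e-05,
        6.10267833e+01, -2.66971193e+00]), 'joint_vel': array([-0.01940474, -0.04861185, -0.00654584,  0.00590681,  0.13001162,
        0.03728108]), 'joint_torque': array([-1.91219724e-04, -9.50630021e+01, -4.30201364e+01, -8.58583962e-05,
        1.20289155e-02, -2.49525380e-05]), 'ee_pos': array([0.14853948, 0.63237774, 0.22107211]), 'tcp_rot': array([ -92.70803453,   89.93033307, -105.93050335]), 'ft_force': array([-0.13975035, -0.10192504,  0.5209258 ]), 'moment': array([-0.00539393, -0.01349736,  0.02316022]), 'opening': 0.08546521382409339} 0.011
scene [[443.04830375   0.         261.27596419]
 [  0.         443.04830375 183.28678975]
 [  0.           0.           1.        ]] [-0.56539257 -0.73592879  0.66091542] [-114.54443784    1.18245969  -60.13758823]
top [[473.79574734   0.         265.3465037 ]
 [  0.         473.79574734 196.6468213 ]
 [  0.           0.           1.        ]] [ 0.32543532 -0.04948244  1.45866771] [-169.17126239    1.37125677  -91.64555258]
wrist [[275.88130356   0.         252.54529442]
 [  0.         275.88130356 190.55235793]
 [  0.           0.           1.        ]] [0.07443671 0.64938502 0.37406039] [1.62649772e+02 3.57073187e-02 7.67503239e+01]
```

View pics/scene0.png

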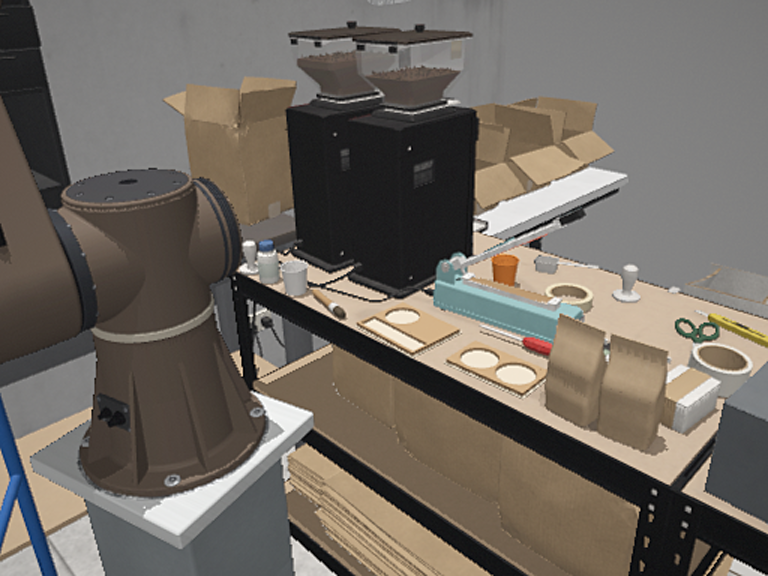

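View pics/top0.png

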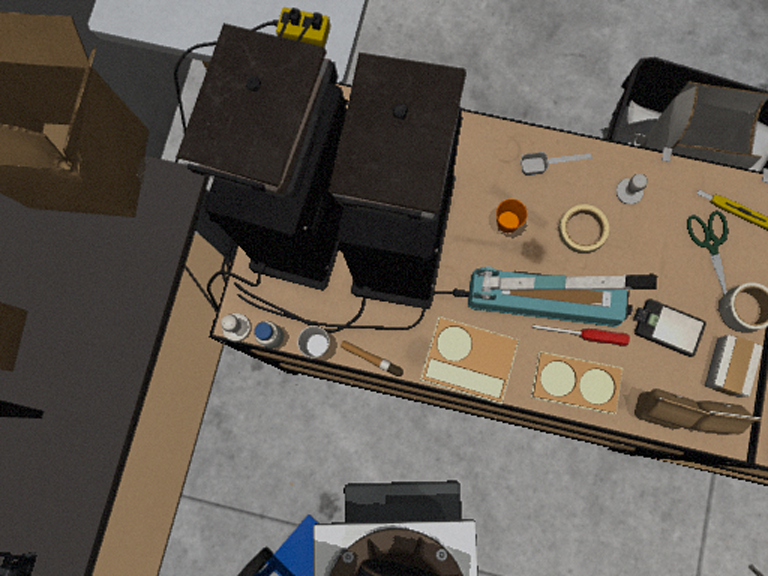

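View pics/wrist0.png

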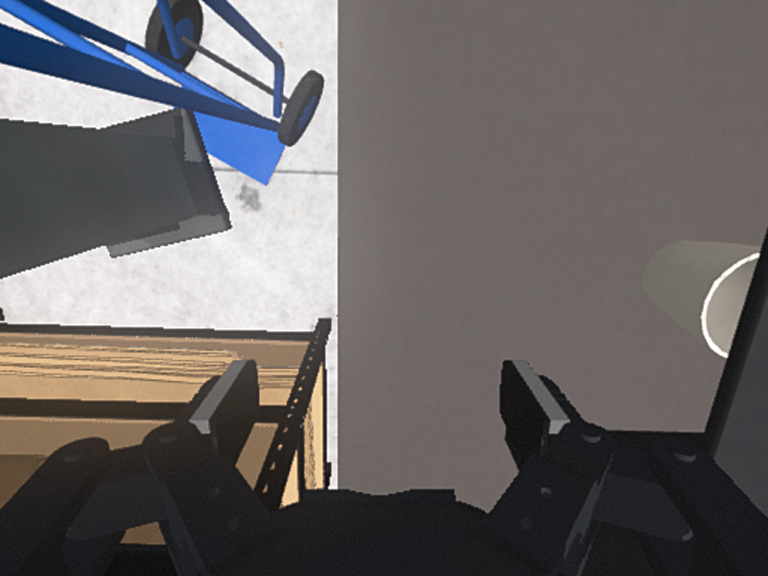

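The top view (1.5x pixels) shows the tamper at (235,322), bottle (266,333), cup (316,342), brush (372,357), tool insert (470,358), pair insert (577,383) and screwdriver (585,335). The look-alikes are the orange cup (511,215) and the back tamper (632,188). I'm enlarging the stock to confirm.

```bash
cat > h.py <<'E'
import numpy as np, cv2
from scipy.spatial.transform import Rotation as R
from bench import bot
def Rm(rpy): return R.from_euler('xyz',rpy,degrees=True).as_matrix()
def px2w(c,u,v,z):
    d=Rm(c["attitude"])@np.linalg.inv(c["intrinsics"])@np.array([u,v,1.])
    o=np.array(c["origin"]); return o+d*(z-o[2])/d[2]
def w2px(c,p):
    q=Rm(c["attitude"]).T@(np.array(p)-np.array(c["origin"])); q=c["intrinsics"]@q; return q[:2]/q[2]
def crop(c,x0,y0,x1,y1,f,name):
    im=cv2.resize(c["image"][y0:y1,x0:x1,::-1],None,fx=f,fy=f,interpolation=cv2.INTER_CUBIC); cv2.imwrite("pics/"+name,im)
E
python3 - <<'E'
from h import *
c=bot.camera("top"); import pickle; pickle.dump(c,open("top.pkl","wb"))
crop(c,135,195,285,275,5,"t1.png"); crop(c,275,190,430,290,5,"t2.png")
s=bot.camera("scene"); pickle.dump(s,open("scene.pkl","wb"))
crop(s,150,150,310,270,5,"s1.png")
E
```

```text
(no output)
```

View pics/t1.png

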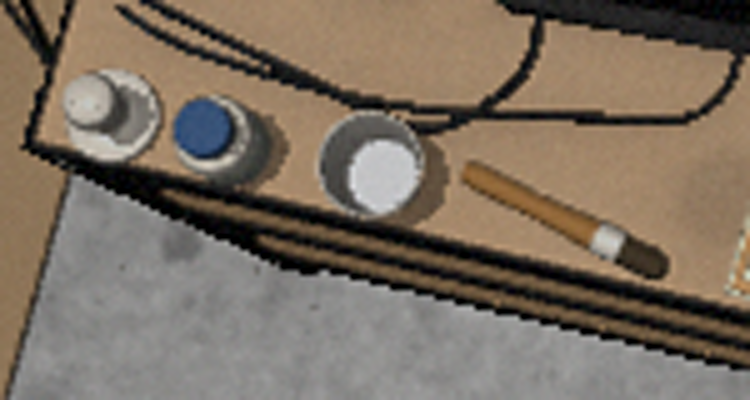

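View pics/t2.png

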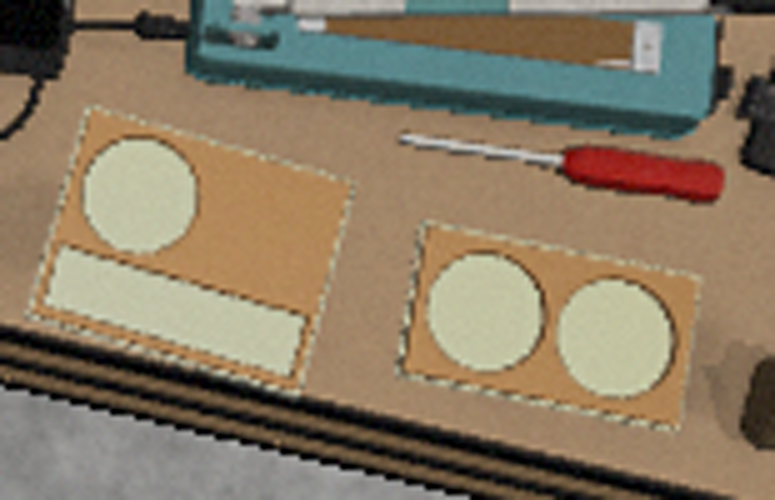

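View pics/s1.png

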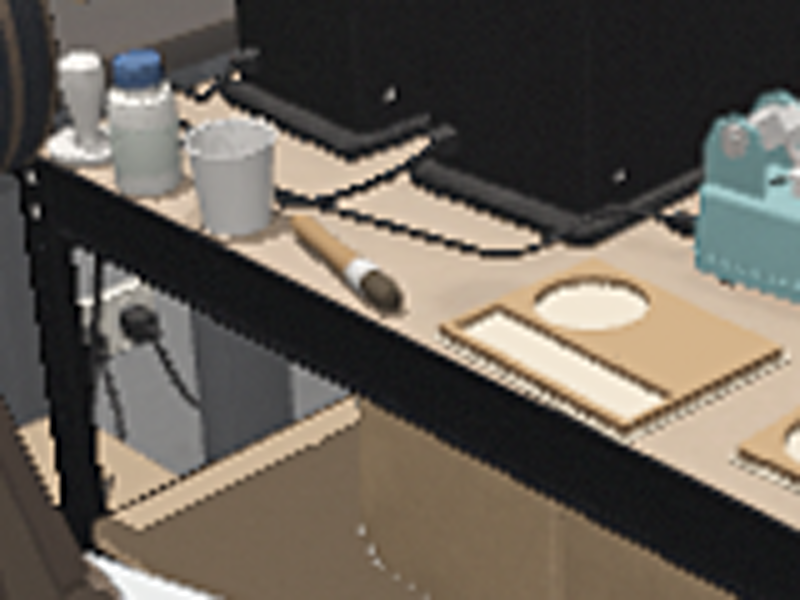

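```bash
cat > m.py <<'E'
from h import *; import pickle
c=pickle.load(open("top.pkl","rb"))
def P(x,y,x0,y0,z): return px2w(c,(x+.5)/5-.5+x0,(y+.5)/5-.5+y0,z)
t=lambda x,y,z:P(x,y,135,195,z); i=lambda x,y,z:P(x,y,275,190,z)
np.set_printoptions(precision=4,suppress=True)
for n,p in dict(tbase=t(112,114,.013),ttop=t(88,101,.078),cap=t(204,128,.096),cuprim=t(371,163,.064),cupbase=t(385,176,.002),b1=t(465,170,.012),b2=t(665,262,.012)).items(): print(n,p)
T=np.array([i(x,y,.010) for x,y in [(90,106),(353,183),(300,391),(30,318)]]);
Q=np.array([i(x,y,.010) for x,y in [(421,222),(699,277),(679,430),(403,376)]]);
for n,C in (("tool",T),("pair",Q)):
    print(n,C.mean(0),[np.linalg.norm(C[k]-C[(k+1)%4]) for k in range(4)], [np.degrees(np.arctan2(*(C[a]-C[b])[[1,0]])) for a,b in ((0,3),(1,2))],[np.degrees(np.arctan2(*(C[a]-C[b])[[1,0]]))-90 for a,b in ((0,1),(3,2))])
print("toolhole",i(141,194,.010),"slot",np.mean([i(x,y,.01) for x,y in [(62,245),(306,314),(293,378),(46,302)]],0))
print("holes",i(486,312,.01),i(615,338,.01))
print("sd",i(400,137,.01),i(722,183,.013))
E
python3 m.py
```

```text
tbase [0.5487 0.3147 0.013 ]
ttop [0.5469 0.3127 0.078 ]
cap [0.5259 0.2398 0.096 ]
cuprim [0.5064 0.1468 0.064 ]
cupbase [0.506  0.1468 0.002 ]
b1 [0.507  0.0961 0.012 ]
b2 [ 0.4467 -0.0252  0.012 ]
tool [ 0.4661 -0.165   0.01  ] [np.float64(0.16764906586881537), np.float64(0.13113793965961443), np.float64(0.16842725805044784), np.float64(0.1358178542837239)] [np.float64(-17.837618468809993), np.float64(-17.505183740094637)] [np.float64(-18.424258280918124), np.float64(-16.828715803805565)]
pair [ 0.4127 -0.3783  0.01  ] [np.float64(0.16998235030347442), np.float64(0.09313316170419175), np.float64(0.1666988249922735), np.float64(0.09424712544453706)] [np.float64(-10.342778611064968), np.float64(-12.332280696095838)] [np.float64(-13.145211604423068), np.float64(-12.797849519197683)]
toolhole [ 0.5005 -0.1348  0.01  ] slot [ 0.4293 -0.1532  0.01  ]
holes [ 0.4221 -0.3403  0.01  ] [ 0.4041 -0.4167  0.01  ]
sd [ 0.5307 -0.2953  0.01  ] [ 0.4957 -0.4883  0.013 ]
```

```bash
cat >> h.py <<'E'
np.set_printoptions(precision=4,suppress=True)
def tool(psi):
    c,s=np.cos(np.radians(psi)),np.sin(np.radians(psi))
    return np.array([[0,c,s],[0,s,-c],[-1,0,0]])
def go(x,y,z,psi,rot=None,pos=None):
    "print shift/turn in tool axes to get the TCP to x,y,z with jaw yaw psi"
    o=bot.observe(); M=Rm(o["tcp_rot"]); p=np.array(o["ee_pos"])
    d=M.T@(np.array([x,y,z])-p); rv=R.from_matrix(M.T@tool(psi)).as_rotvec(degrees=True)
    print("now",p,"jaw",np.degrees(np.arctan2(M[1,1],M[0,1])),"shift",d,"turn",rv, "rows",np.linalg.norm(d)/.0625,np.linalg.norm(rv)/10.7)
E
python3 - <<'E'
from h import *
o=bot.observe(); M=Rm(o["tcp_rot"]);print(M)
w=bot.camera("wrist"); print(M.T@(np.array(w["origin"])-o["ee_pos"]))
go(.5478,.3137,.2,163); go(.5478,.3137,.2,-17)
# bench direction + pouch
import pickle
c=pickle.load(open("top.pkl","rb"))
for u,v,z in [(637,395,.165),(755,425,.165),(637,425,.0),(655,390,.165),(470,305,.0),(352,300,0),(432,305,0)]: print(px2w(c,u/1.5,v/1.5,z))
E
```

```text
[[-0.0001  0.2288  0.9735]
 [-0.0005  0.9735 -0.2288]
 [-1.     -0.0005 -0.    ]]
[-0.1529 -0.0006 -0.0761]
now [0.1486 0.6326 0.2215] jaw 76.77602168435584 shift [ 0.0216 -0.2191  0.4616] turn [-86.224   -0.0226   0.0202] rows 8.182145182011237 8.05831611419335
now [0.1486 0.6326 0.2215] jaw 76.77602168435584 shift [ 0.0216 -0.2191  0.4616] turn [93.776   0.0205  0.023 ] rows 8.182145182011237 8.764114410367993
[ 0.3772 -0.4483  0.165 ]
[ 0.3184 -0.6507  0.165 ]
[ 0.3243 -0.4937  0.    ]
[ 0.3851 -0.4811  0.165 ]
[ 0.5792 -0.1716  0.    ]
[0.5979 0.0739 0.    ]
[ 0.5818 -0.0927  0.    ]
```

Run:
```python
from h import *; import pickle
c=pickle.load(open("top.pkl","rb")); s=pickle.load(open("scene.pkl","rb"))
crop(c,350,220,510,310,5,"t3.png"); crop(s,290,190,450,310,5,"s3.png")
```

```text
(no output)
```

View pics/t3.png

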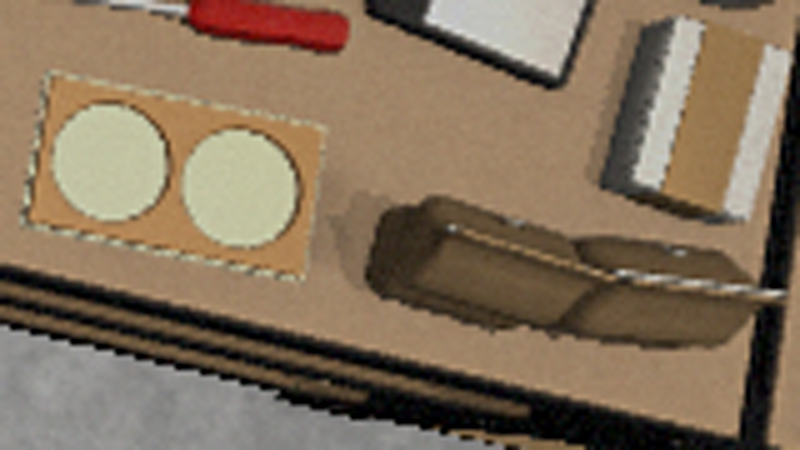

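View pics/s3.png

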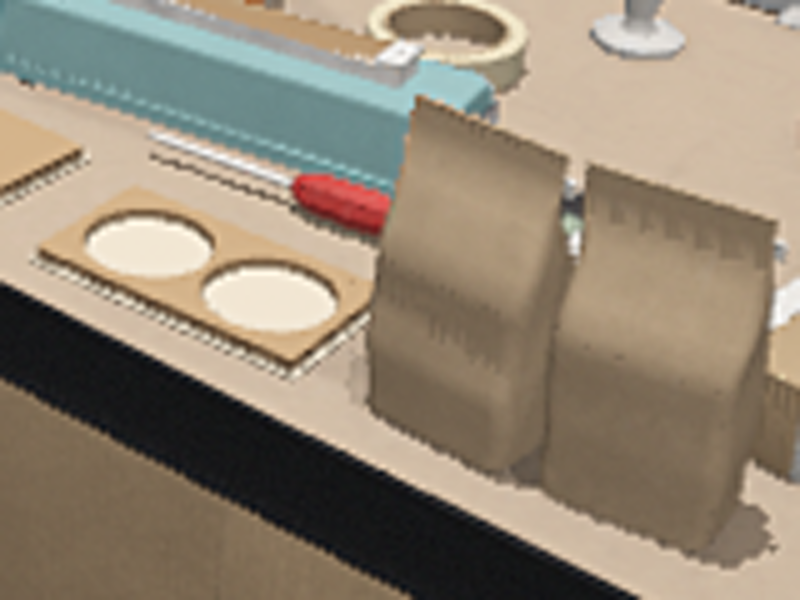

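Request:
{"fn": "step_arm", "kwargs": {"steps": [0.0, -0.219, 0.462, 93.8, 0, 0, 1, 0.0, -0.219, 0.462, 93.8, 0, 0, 1, 0.0, -0.219, 0.462, 93.8, 0, 0, 1, 0.0, -0.219, 0.462, 93.8, 0, 0, 1, 0.0, -0.219, 0.462, 93.8, 0, 0, 1, 0.0, -0.219, 0.462, 93.8, 0, 0, 1, 0.0, -0.219, 0.462, 93.8, 0, 0, 1, 0.0, -0.219, 0.462, 93.8, 0, 0, 1, 0.0, -0.219, 0.462, 93.8, 0, 0, 1, 0.0, -0.219, 0.462, 93.8, 0, 0, 1]}}

```text
time_s: 1.55
ee_pos: [0.5489, 0.313, 0.2214]
tcp_rot: [-50.0, 90.0, -157.1]
ft_force: [0.2, -0.4, 0.2]
opening: 0.0856
```

```bash
cat > look.py <<'E'
import sys; from h import *
n=sys.argv[1]; c=bot.camera("wrist"); import pickle; pickle.dump(c,open("w.pkl","wb"))
crop(c,0,0,512,384,1.5,n)
E
python3 look.py w1.png; python3 -c "
from h import *
print(bot.observe()['q']); go(.5478,.3137,.046,-17)"
```

```text
[27.0291 26.0556 94.0076  0.0121 59.9631 43.9155]
now [0.5481 0.3137 0.2215] jaw -16.892406772520896 shift [ 0.1755 -0.0002  0.0001] turn [0.1076 0.0107 0.0262] rows 2.8079432242389952 0.010398665417101898
```

View pics/w1.png

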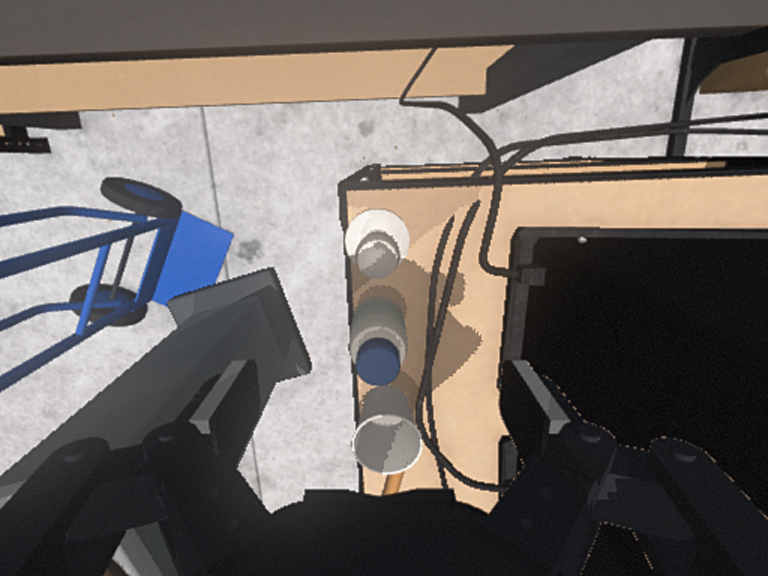

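Run:
```python
from h import *; import pickle
c=pickle.load(open("w.pkl","rb"))
for n,u,v,z in [("ttop",379,256,.078),("tbase",376,237,.013),("cap",379,361,.096),("cup",388,445,.064)]: print(n,px2w(c,u/1.5,v/1.5,z))
```

```text
ttop [0.551  0.3188 0.078 ]
tbase [0.5491 0.3214 0.013 ]
cap [0.5286 0.2461 0.096 ]
cup [0.5069 0.1482 0.064 ]
```

Request:
{"fn": "step_arm", "kwargs": {"steps": [0.05, 0.0, -0.002, 0, 0, 0, 1, 0.1, 0.0, -0.003, 0, 0, 0, 1, 0.14, 0.0, -0.003, 0, 0, 0, 1, 0.16, 0, -0.003, 0, 0, 0, 1, 0.175, 0, -0.003, 0, 0, 0, 1, 0.175, 0, -0.003, 0, 0, 0, 1, 0.175, 0, -0.003, 0, 0, 0, 1]}}

```text
time_s: 2.48
ee_pos: [0.5499, 0.3172, 0.0479]
tcp_rot: [134.4, 89.9, 27.4]
ft_force: [0.2, 0.1, 0.2]
opening: 0.0853
```

```bash
python3 look.py w2.png; python3 -c "
from h import *
c=bot.camera('scene');crop(c,130,130,230,205,8,'s4.png')"
```

```text
(no output)
```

View pics/w2.png

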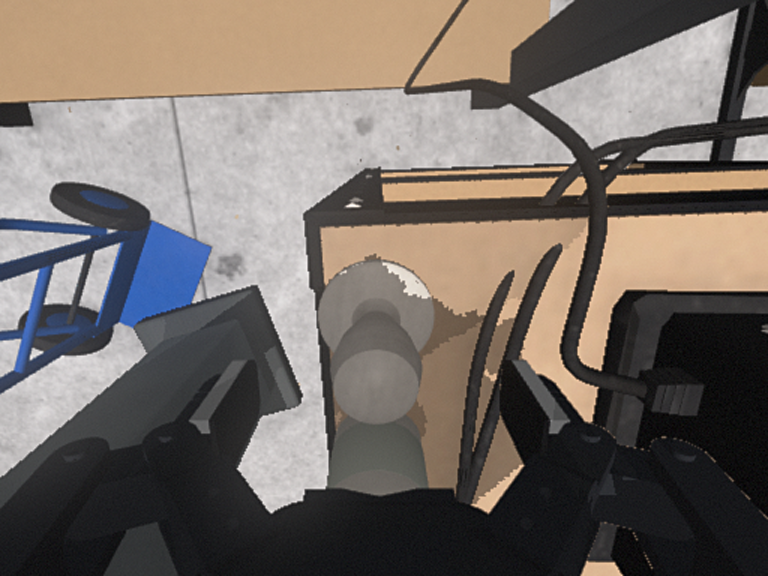

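View pics/s4.png

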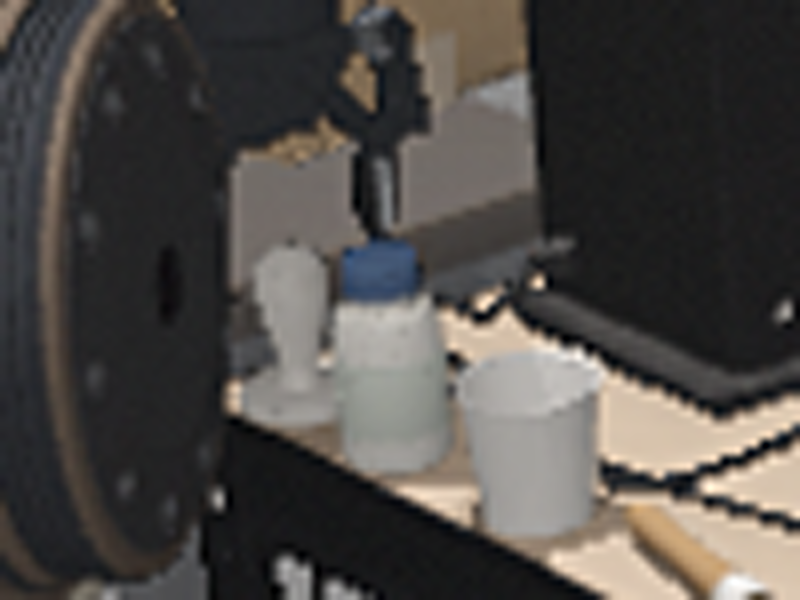

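Run:
```python
from h import *; import pickle
c=pickle.load(open("w.pkl","rb"))
for n,u,v,z in [("ttop",376,386,.078),("tbase",376,305,.013)]: print(n,px2w(c,u/1.5,v/1.5,z))
go(.5485,.316,.044,-17)
```

```text
ttop [0.5495 0.3193 0.078 ]
tbase [0.5509 0.3246 0.013 ]
now [0.5499 0.3171 0.0479] jaw -17.01821660391097 shift [ 0.0039 -0.001   0.0015] turn [-0.0182 -0.0718 -0.0747] rows 0.06833230244319731 0.009834471545941423
```

Request:
{"fn": "step_arm", "kwargs": {"steps": [0.004, -0.001, 0, 0, 0, 0, 1, 0.004, -0.001, 0, 0, 0, 0, -0.5, 0.004, -0.001, 0, 0, 0, 0, -0.5, 0.004, -0.001, 0, 0, 0, 0, -1, 0.004, -0.001, 0, 0, 0, 0, -1, 0.004, -0.001, 0, 0, 0, 0, -1, 0.004, -0.001, 0, 0, 0, 0, -1, 0.004, -0.001, 0, 0, 0, 0, -1], "squeeze": 60}}

```text
time_s: 3.58
ee_pos: [0.5487, 0.3172, 0.0432]
tcp_rot: [127.2, 89.9, 20.1]
ft_force: [-0.0, -0.4, 6.5]
opening: 0.031
```

Request:
{"fn": "step_arm", "kwargs": {"steps": [-0.02, 0, 0, 0, 0, 0, -1, -0.06, 0, 0, 0, 0, 0, -1, -0.12, 0, 0, 0, 0, 0, -1, -0.14, 0, 0, 0, 0, 0, -1, -0.15, 0, 0, 0, 0, 0, -1, -0.15, 0, 0, 0, 0, 0, -1]}}

```text
time_s: 4.32
ee_pos: [0.5481, 0.317, 0.193]
tcp_rot: [139.8, 90.0, 32.8]
ft_force: [1.0, -0.2, -5.4]
opening: 0.0303
```

```bash
python3 look.py w3.png; python3 -c "
from h import *
c=bot.camera('scene');crop(c,130,110,230,185,8,'s5.png')
go(.404,-.417,.19,-13); go(.49,-.04,.19,-15); print(bot.observe()['ft_force'])"
```

```text
now [0.5476 0.3167 0.1916] jaw -17.025135121011335 shift [0.0025 0.0776 0.7436] turn [-4.0251  0.0728  0.0808] rows 11.961537897416651 0.3763132837635399
now [0.5476 0.3167 0.1916] jaw -17.025135121011335 shift [0.002  0.0494 0.3579] turn [-2.0251  0.0742  0.0795] rows 5.780789767320585 0.18953288540659158
[ 0.0897  0.606  -4.7667]
```

View pics/w3.png

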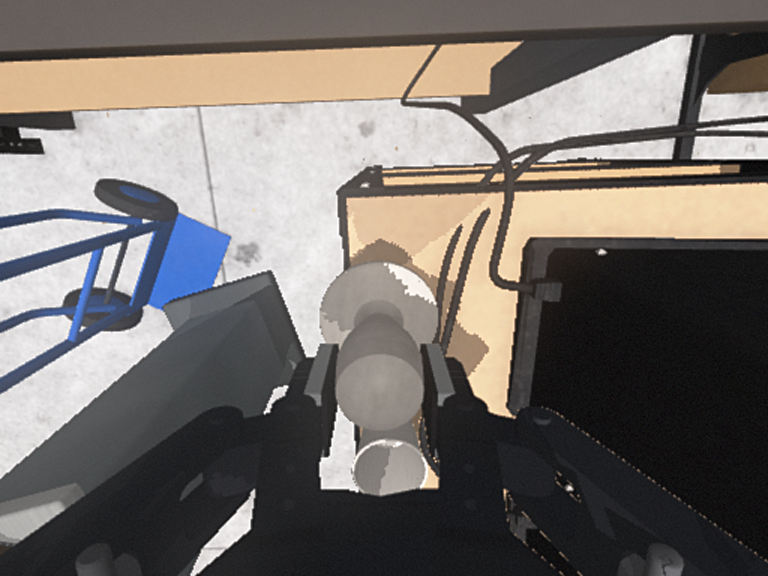

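View pics/s5.png

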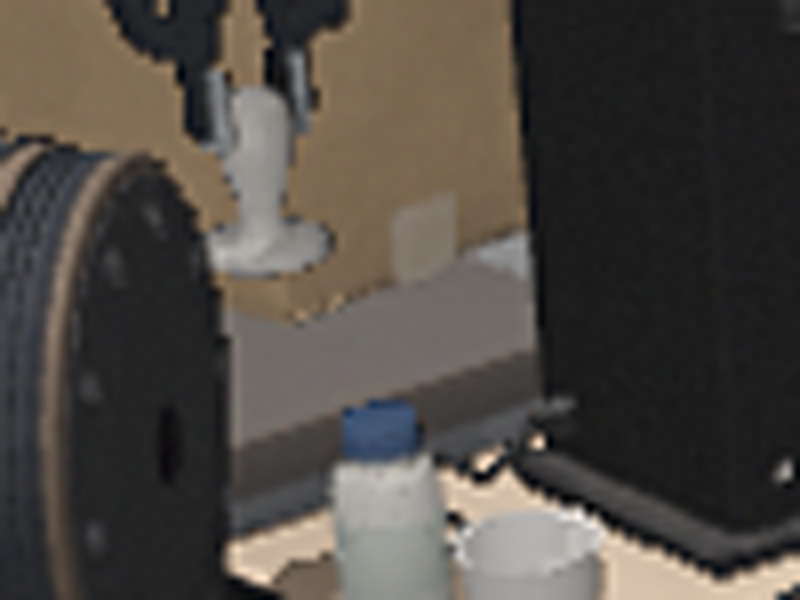

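Request:
{"fn": "step_arm", "kwargs": {"steps": [0, 0.003, 0.03, -1, 0, 0, -1, 0, 0.007, 0.085, -2, 0, 0, -1, 0, 0.012, 0.145, -3, 0, 0, -1, 0, 0.017, 0.205, -4, 0, 0, -1, 0, 0.022, 0.265, -4, 0, 0, -1, 0, 0.027, 0.325, -4, 0, 0, -1, 0, 0.032, 0.385, -4, 0, 0, -1, 0, 0.039, 0.445, -4, 0, 0, -1, 0, 0.046, 0.505, -4, 0, 0, -1, 0, 0.053, 0.565, -4, 0, 0, -1]}}

```text
time_s: 5.68
ee_pos: [0.4324, -0.2403, 0.1918]
tcp_rot: [-113.2, 89.9, 143.8]
ft_force: [0.6, 0.0, -4.6]
opening: 0.0311
```

```bash
python3 -c "
from h import *
go(.404,-.419,.19,-13)"
```

```text
now [ 0.4324 -0.2403  0.1918] jaw -13.030708802591443 shift [0.0016 0.0127 0.1805] turn [-0.0307 -0.0359  0.0838] rows 2.894843959205709 0.008987649818349876
```

Request:
{"fn": "step_arm", "kwargs": {"steps": [0, 0.004, 0.06, 0, 0, 0, -1, 0, 0.008, 0.115, 0, 0, 0, -1, 0, 0.012, 0.16, 0, 0, 0, -1, 0, 0.013, 0.1805, 0, 0, 0, -1, 0.03, 0.013, 0.1805, 0, 0, 0, -1, 0.06, 0.013, 0.1805, 0, 0, 0, -1, 0.07, 0.013, 0.1805, 0, 0, 0, -1, 0.07, 0.013, 0.1805, 0, 0, 0, -1]}}

```text
time_s: 6.68
ee_pos: [0.4053, -0.4168, 0.1221]
tcp_rot: [-127.0, 89.9, 130.0]
ft_force: [-0.4, 0.6, -3.9]
opening: 0.0306
```

```bash
python3 look.py w4.png; python3 -c "
from h import *
c=bot.camera('top');crop(c,310,200,470,300,5,'t5.png')
c=bot.camera('scene');crop(c,280,150,440,270,5,'s6.png')
go(.404,-.419,.048,-13)"
```

```text
now [ 0.406  -0.4178  0.1237] jaw -13.00718482339165 shift [ 0.0757 -0.0018  0.0015] turn [-0.0072  0.046  -0.0651] rows 1.2119108583043876 0.007479135715754021
```

View pics/w4.png

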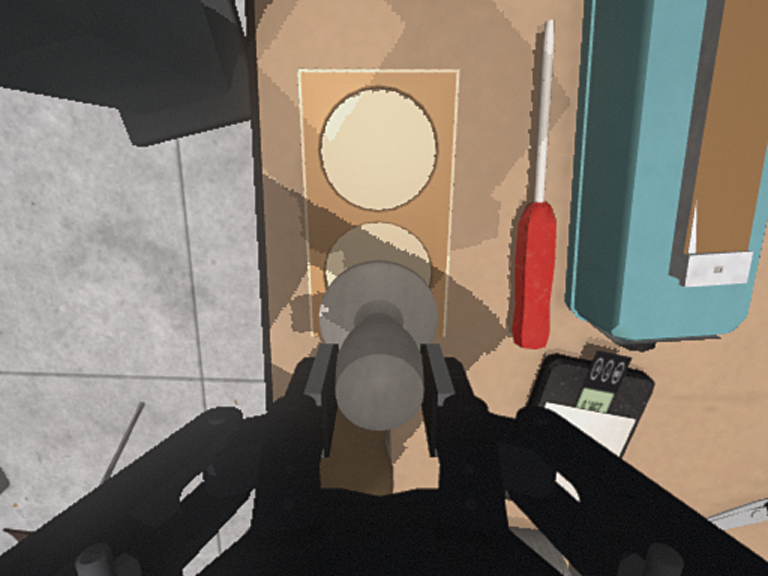

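View pics/s6.png

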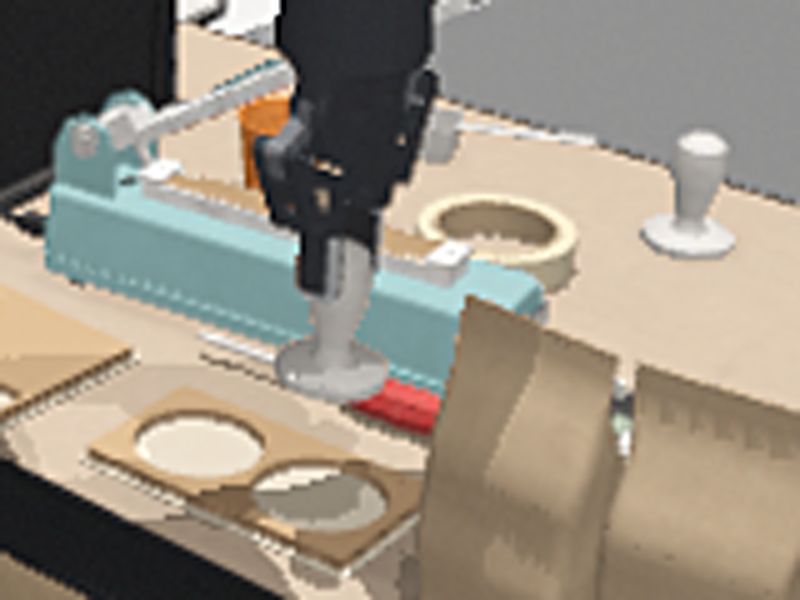

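View pics/t5.png

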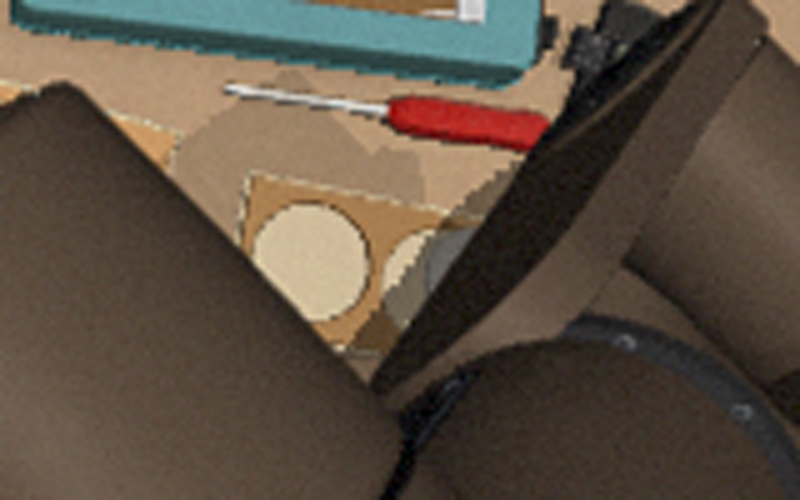

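Run:
```python
from h import *; import pickle
c=pickle.load(open("w.pkl","rb"))
for n,u,v,z in [("left",379,148,.01),("right far edge",377,222,.01),("disc",378,313,.0935),("ttop",379,392,.158)]: print(n,px2w(c,u/1.5,v/1.5,z))
```

```text
left [ 0.4236 -0.3381  0.01  ]
right far edge [ 0.4122 -0.3816  0.01  ]
disc [ 0.4062 -0.4113  0.0935]
ttop [ 0.4061 -0.4138  0.158 ]
```

Request:
{"fn": "step_arm", "kwargs": {"steps": [0.03, 0, 0.003, 0, 0, 0, -1, 0.055, 0, 0.003, 0, 0, 0, -1, 0.067, 0, 0.003, 0, 0, 0, -1, 0.073, 0, 0.003, 0, 0, 0, -1, 0.076, 0, 0.003, 0, 0, 0, -1, 0.076, 0, 0.003, 0, 0, 0, -1]}}

```text
time_s: 7.58
ee_pos: [0.4051, -0.4206, 0.0472]
tcp_rot: [53.8, 90.0, -49.2]
ft_force: [0.3, 0.3, -5.6]
opening: 0.0307
```

```bash
python3 look.py w5.png; python3 -c "
from h import *
print(bot.observe()['ft_force'],bot.observe()['ee_pos'])"
```

```text
[ 0.2213 -0.5551 -4.863 ] [ 0.4051 -0.4207  0.0473]
```

View pics/w5.png

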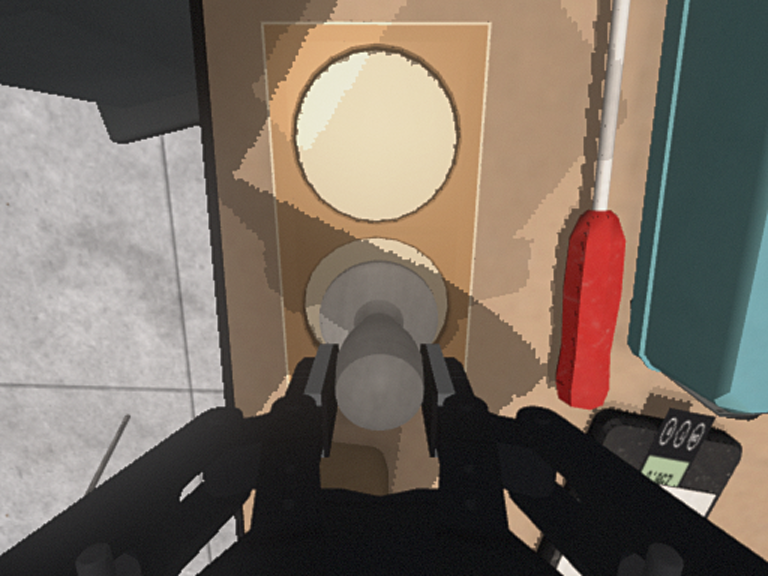

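Request:
{"fn": "step_arm", "kwargs": {"steps": [0, -0.002, -0.0035, 0, 0, 0, -1, 0.001, -0.002, -0.0035, 0, 0, 0, -1, 0.002, -0.002, -0.0035, 0, 0, 0, -1, 0.003, -0.002, -0.0035, 0, 0, 0, -1, 0.003, -0.002, -0.0035, 0, 0, 0, -1]}}

```text
time_s: 8.25
ee_pos: [0.4039, -0.4167, 0.0451]
tcp_rot: [57.9, 90.0, -45.1]
ft_force: [-4.4, 6.7, 24.7]
opening: 0.0306
```

```bash
python3 look.py w6.png; python3 -c "
from h import *
print(bot.observe()['ft_force'],bot.observe()['ee_pos'])"
```

```text
[-4.3916  6.2849 25.2185] [ 0.4039 -0.4167  0.0451]
```

View pics/w6.png

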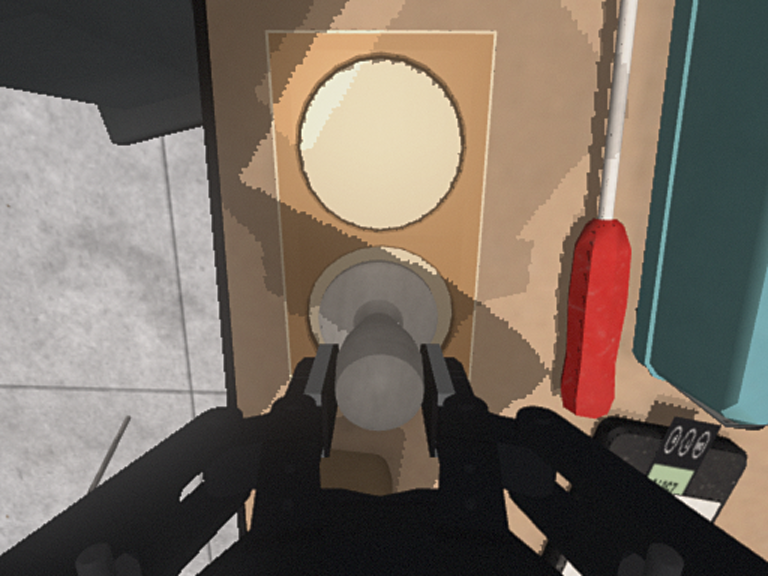

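Request:
{"fn": "step_arm", "kwargs": {"steps": [-0.0015, 0, 0, 0, 0, 0, -1, -0.0015, 0, 0, 0, 0, 0, 0.3, -0.0015, 0, 0, 0, 0, 0, 0.6, -0.0015, 0, 0, 0, 0, 0, 1, -0.0015, 0, 0, 0, 0, 0, 1, -0.0015, 0, 0, 0, 0, 0, 1, -0.04, 0, 0, 0, 0, 0, 1, -0.09, 0, 0, 0, 0, 0, 1, -0.13, 0, 0, 0, 0, 0, 1, -0.14, 0, 0, 0, 0, 0, 1]}}

```text
time_s: 9.55
ee_pos: [0.4046, -0.4176, 0.1864]
tcp_rot: [54.1, 89.8, -48.9]
ft_force: [0.7, 0.2, 0.3]
opening: 0.0855
```

```bash
python3 look.py w7.png; python3 -c "
from h import *
go(.507,.1475,.19,-17)
c=bot.camera('scene');crop(c,280,150,440,270,5,'s7.png')"
```

```text
now [ 0.4044 -0.4174  0.1862] jaw -13.018645400067747 shift [-0.0051 -0.0273 -0.5735] turn [ 3.9812  0.1113 -0.1647] rows 9.186213793221166 0.37253728937813074
```

View pics/w7.png

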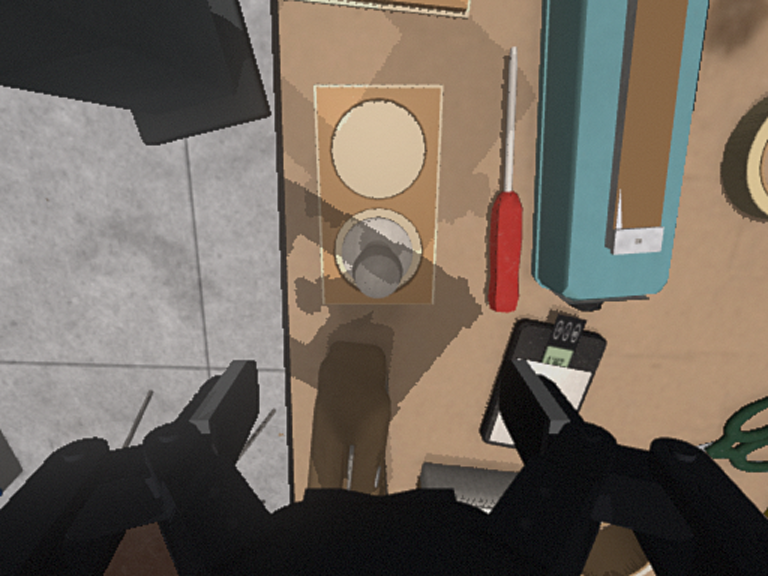

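View pics/s7.png

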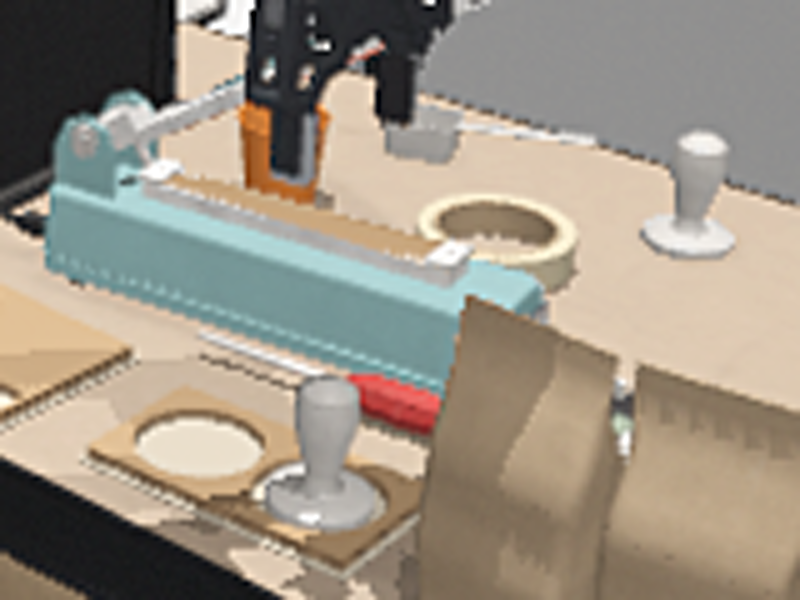

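The tamper stands upright in the right-hand hole, at (378,250) in the wrist view. Next is the cup.

Request:
{"fn": "step_arm", "kwargs": {"steps": [0, -0.001, -0.03, 1, 0, 0, 1, 0, -0.003, -0.085, 2, 0, 0, 1, 0, -0.006, -0.145, 3, 0, 0, 1, 0, -0.009, -0.205, 4, 0, 0, 1, 0, -0.012, -0.265, 4, 0, 0, 1, 0, -0.015, -0.325, 4, 0, 0, 1, 0, -0.018, -0.385, 4, 0, 0, 1, 0, -0.021, -0.445, 4, 0, 0, 1, 0, -0.024, -0.505, 4, 0, 0, 1, 0, -0.026, -0.55, 4, 0, 0, 1]}}

```text
time_s: 10.9
ee_pos: [0.5015, 0.1275, 0.1822]
tcp_rot: [-64.7, 89.9, -171.7]
ft_force: [0.5, -0.7, 0.5]
opening: 0.0859
```

Request:
{"fn": "step_arm", "kwargs": {"steps": [0, -0.002, -0.02, 0, 0, 0, 1, 0, -0.002, -0.023, 0, 0, 0, 1]}}

```text
time_s: 11.15
ee_pos: [0.5065, 0.1483, 0.1825]
tcp_rot: [-57.1, 89.9, -164.0]
ft_force: [-0.3, 0.1, 0.3]
opening: 0.0852
```

```bash
python3 look.py w8.png; python3 -c "
from h import *
go(.507,.1475,.12,-17)"
```

```text
now [0.5066 0.1477 0.1828] jaw -16.98210575930616 shift [0.0628 0.0005 0.    ] turn [0.0179 0.0543 0.0797] rows 1.0042237554231823 0.009166893251907102
```

View pics/w8.png

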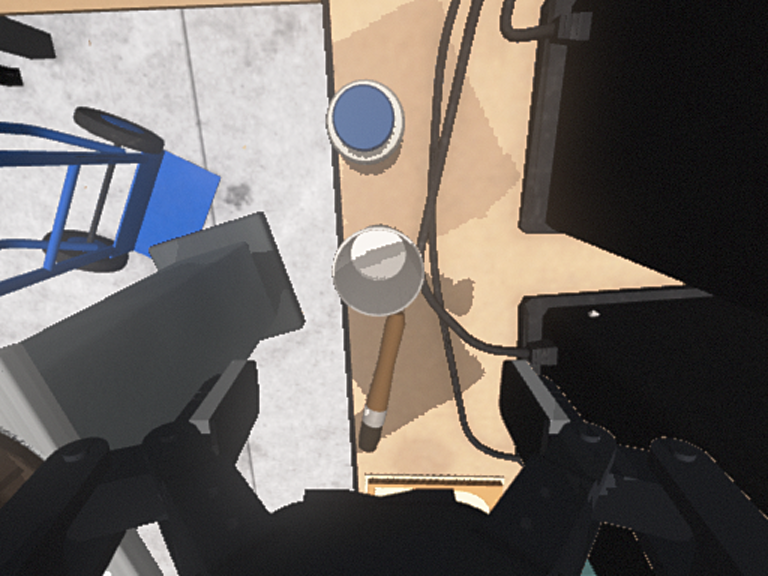

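Run:
```python
from h import *; import pickle
c=pickle.load(open("w.pkl","rb"))
for n,u,v,z in [("cuprim",379,271,.064),("cupbase",378,252,.002),("cap",363,118,.096),("b1",397,313,.015),("b2",370,449,.015)]: print(n,px2w(c,u/1.5,v/1.5,z))
```

```text
cuprim [0.5071 0.1496 0.064 ]
cupbase [0.506  0.1491 0.002 ]
cap [0.5262 0.242  0.096 ]
b1 [0.5069 0.098  0.015 ]
b2 [ 0.4455 -0.0239  0.015 ]
```

Request:
{"fn": "step_arm", "kwargs": {"steps": [0.05, 0, -0.001, 0, 0, 0, 1, 0.1, 0, -0.001, 0, 0, 0, 1, 0.13, 0, -0.001, 0, 0, 0, 1, 0.145, 0, -0.001, 0, 0, 0, 1, 0.151, 0, -0.001, 0, 0, 0, 1, 0.151, 0, -0.001, 0, 0, 0, 1, 0.151, 0, -0.001, 0, 0, 0, 0.3, 0.151, 0, -0.001, 0, 0, 0, 0, 0.151, 0, -0.001, 0, 0, 0, -0.5, 0.151, 0, -0.001, 0, 0, 0, -1], "squeeze": 25}}

```text
time_s: 12.45
ee_pos: [0.5081, 0.149, 0.0339]
tcp_rot: [120.6, 89.9, 13.6]
ft_force: [-2.0, 0.2, 10.4]
opening: 0.0614
```

```bash
python3 look.py w9.png; python3 -c "
from h import *
c=bot.camera('scene');crop(c,130,130,230,205,8,'s8.png');o=bot.observe();print(o['opening'],o['ft_force'],o['ee_pos'])"
```

```text
0.06154384690040188 [-1.4872  0.3277 10.8845] [0.508  0.149  0.0339]
```

View pics/w9.png

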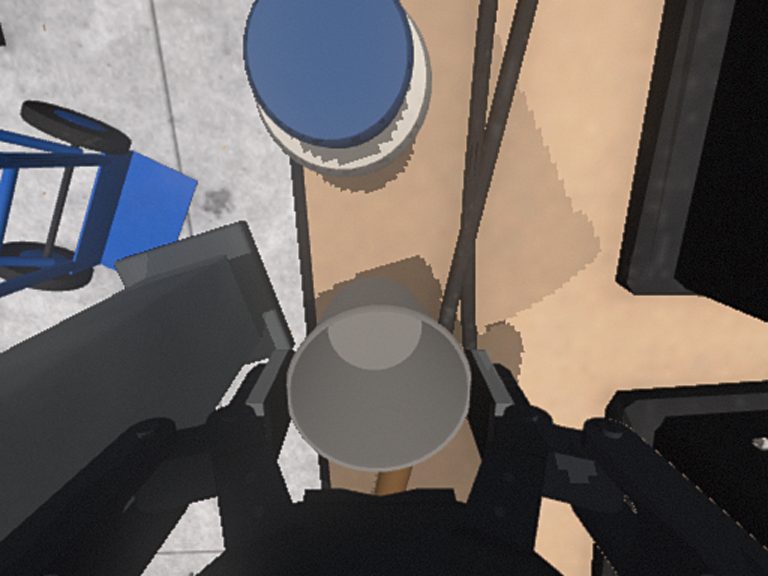

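View pics/s8.png

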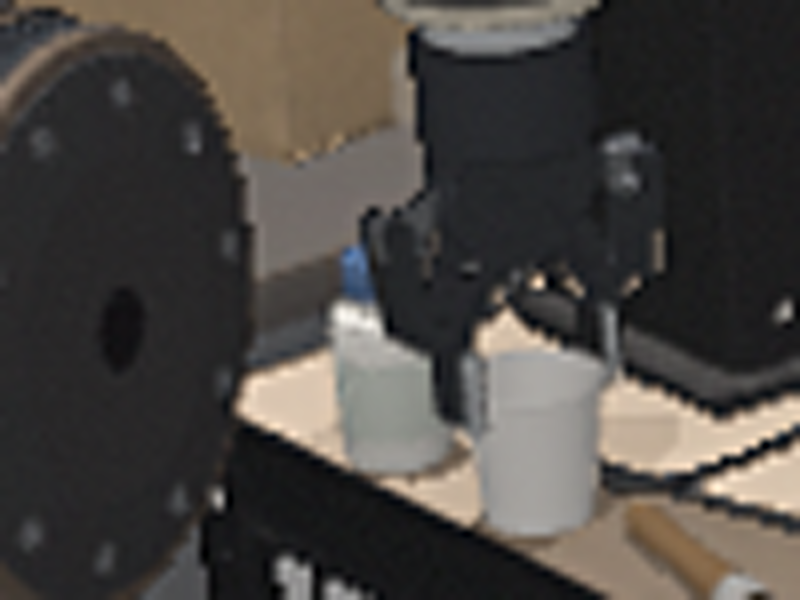

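Request:
{"fn": "step_arm", "kwargs": {"steps": [-0.01, 0, 0, 0, 0, 0, -1, -0.03, 0, 0, 0, 0, 0, -1, -0.06, 0, 0, 0, 0, 0, -1, -0.1, 0, 0, 0, 0, 0, -1, -0.13, 0, 0, 0, 0, 0, -1, -0.14, 0, 0, 0, 0, 0, -1]}}

```text
time_s: 13.3
ee_pos: [0.5083, 0.1489, 0.1752]
tcp_rot: [120.0, 89.8, 12.9]
ft_force: [0.3, 0.5, -0.8]
opening: 0.0608
```

```bash
python3 look.py w10.png; python3 -c "
from h import *
go(.4225,-.3395,.18,-13)
c=bot.camera('scene');crop(c,130,110,230,185,8,'s9.png');o=bot.observe();print(o['opening'],o['ft_force'],o['ee_pos'])"
```

```text
now [0.5083 0.149  0.1752] jaw -17.01816300660716 shift [-0.0055  0.0609  0.4922] turn [-4.018  -0.0914 -0.1712] rows 7.935552228455691 0.37595338908126164
0.06128926302997377 [-0.4551 -0.3265 -0.7412] [0.5079 0.1488 0.1738]
```

View pics/w10.png

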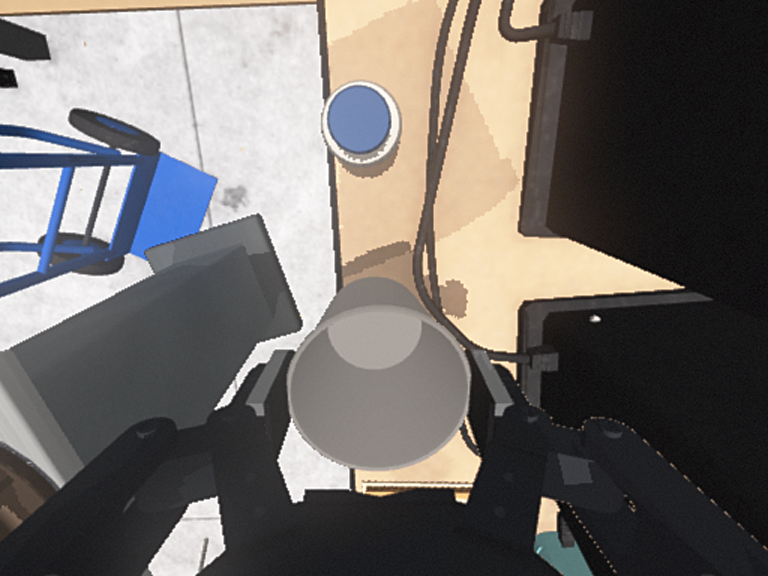

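View pics/s9.png

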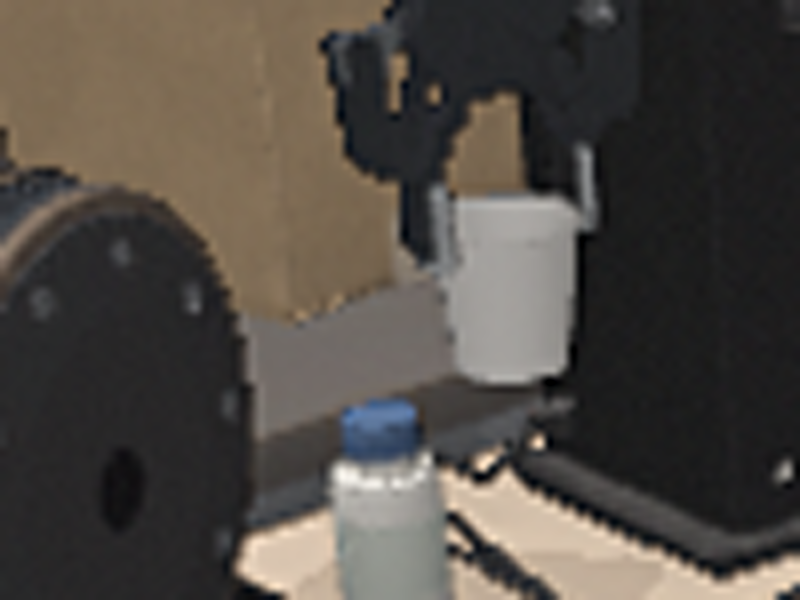

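Request:
{"fn": "step_arm", "kwargs": {"steps": [0, 0.003, 0.03, -1, 0, 0, -1, 0, 0.01, 0.08, -2, 0, 0, -1, 0, 0.017, 0.135, -3, 0, 0, -1, 0, 0.024, 0.19, -4, 0, 0, -1, 0, 0.031, 0.25, -4, 0, 0, -1, 0, 0.038, 0.31, -4, 0, 0, -1, 0, 0.045, 0.37, -4, 0, 0, -1, 0, 0.052, 0.42, -4, 0, 0, -1, 0, 0.058, 0.47, -4, 0, 0, -1, 0, 0.061, 0.492, -4, 0, 0, -1]}}

```text
time_s: 14.65
ee_pos: [0.4206, -0.3415, 0.1714]
tcp_rot: [-112.4, 89.9, 144.5]
ft_force: [-0.1, 0.6, 0.1]
opening: 0.0615
```

Request:
{"fn": "step_arm", "kwargs": {"steps": [0.03, 0, 0, 0, 0, 0, -1, 0.07, 0, 0, 0, 0, 0, -1, 0.1, 0, 0, 0, 0, 0, -1, 0.115, 0, 0, 0, 0, 0, -1, 0.12, 0, 0, 0, 0, 0, -1, 0.12, 0, 0, 0, 0, 0, -1]}}

```text
time_s: 15.4
ee_pos: [0.4219, -0.3396, 0.053]
tcp_rot: [65.2, 90.0, -37.8]
ft_force: [-0.6, -0.7, 0.5]
opening: 0.061
```

```bash
python3 look.py w11.png; python3 -c "
from h import *
go(.4225,-.3395,.036,-13)
c=bot.camera('scene');crop(c,280,150,440,270,5,'s10.png');o=bot.observe();print(o['opening'],o['ft_force'],o['ee_pos'])"
```

```text
now [ 0.4221 -0.3398  0.0534] jaw -13.01691725200783 shift [ 0.0174  0.0003 -0.0004] turn [-0.0169  0.0266 -0.0475] rows 0.27855173350906187 0.005328774308722849
0.06118321096278258 [0.4852 1.0148 0.1472] [ 0.4221 -0.34    0.0536]
```

View pics/w11.png

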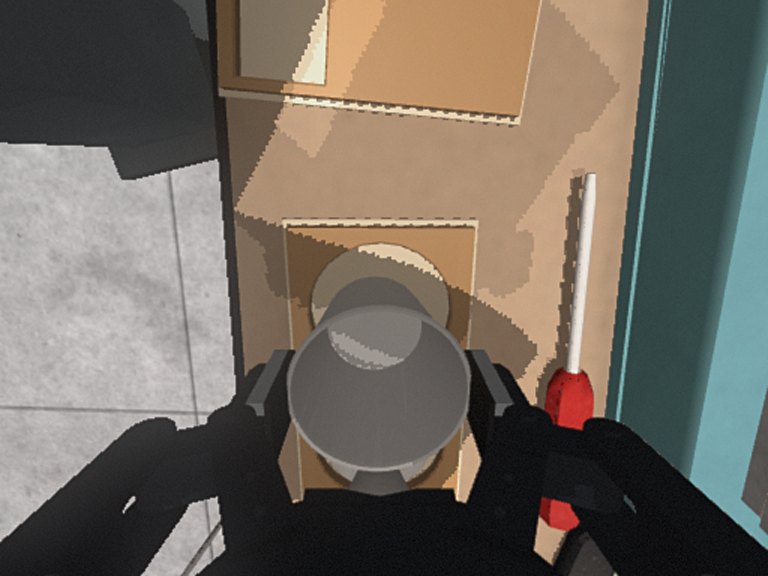

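View pics/s10.png

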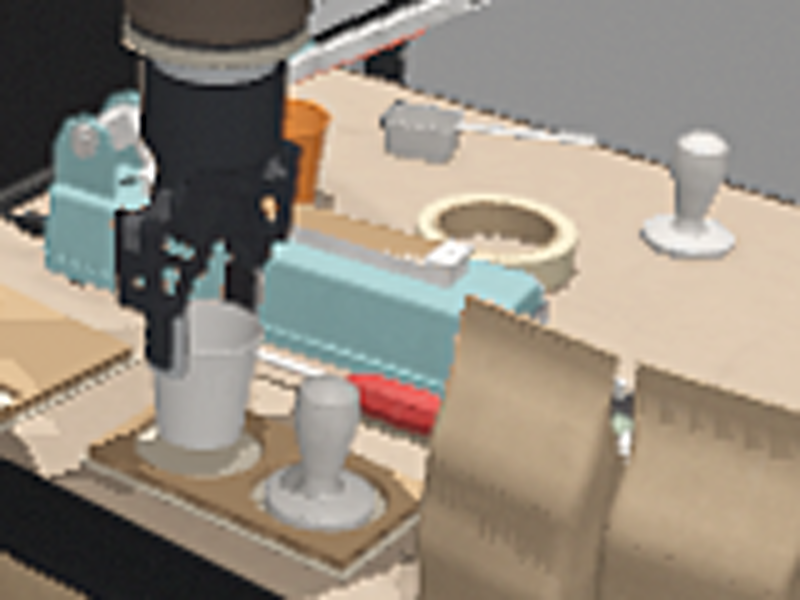

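Request:
{"fn": "step_arm", "kwargs": {"steps": [0.01, 0, 0, 0, 0, 0, -1, 0.015, 0, 0, 0, 0, 0, -1, 0.0175, 0, 0, 0, 0, 0, -1, 0.0185, 0, 0, 0, 0, 0, -1, 0.0185, 0, 0, 0, 0, 0, -1]}}

```text
time_s: 16.12
ee_pos: [0.4207, -0.3393, 0.035]
tcp_rot: [-102.3, 89.9, 154.7]
ft_force: [-10.6, 2.6, 27.8]
opening: 0.061
```

```bash
python3 look.py w12.png; python3 -c "
from h import *
o=bot.observe();print(o['opening'],o['ft_force'],o['ee_pos'])"
```

```text
0.061485669203114185 [-12.0027   1.7525  28.7956] [ 0.4207 -0.3393  0.035 ]
```

View pics/w12.png

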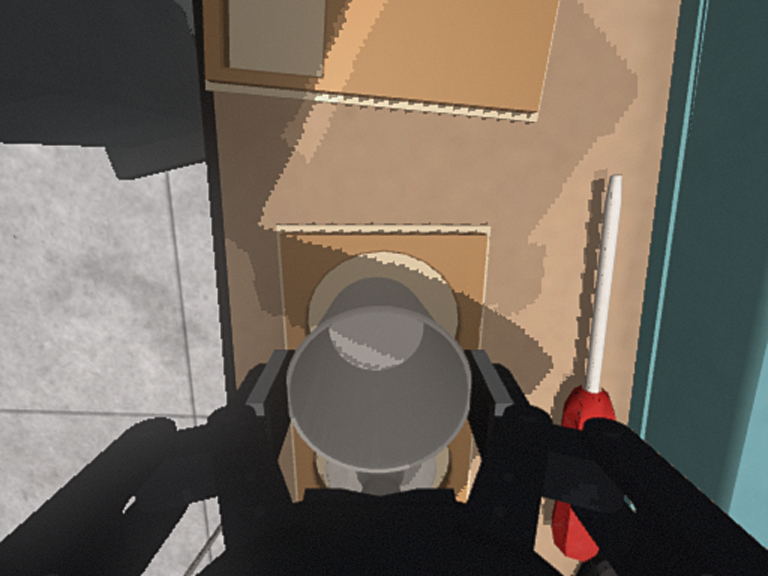

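Request:
{"fn": "step_arm", "kwargs": {"steps": [-0.0018, 0, 0, 0, 0, 0, -1, -0.0018, 0, 0, 0, 0, 0, 0.6, -0.0018, 0, 0, 0, 0, 0, 1, -0.0018, 0, 0, 0, 0, 0, 1, -0.0018, 0, 0, 0, 0, 0, 1, -0.02, 0, 0, 0, 0, 0, 1, -0.06, 0, 0, 0, 0, 0, 1, -0.11, 0, 0, 0, 0, 0, 1, -0.14, 0, 0, 0, 0, 0, 1, -0.15, 0, 0, 0, 0, 0, 1]}}

```text
time_s: 17.42
ee_pos: [0.4223, -0.3402, 0.186]
tcp_rot: [60.8, 89.8, -42.2]
ft_force: [-0.4, -0.2, -1.2]
opening: 0.0853
```

```bash
python3 look.py w13.png; python3 -c "
from h import *
go(.477,.036,.18,-26.5);go(.477,.036,.18,153.5)
c=bot.camera('scene');crop(c,280,150,440,270,5,'s11.png');o=bot.observe();print(o['opening'],o['ft_force'],o['ee_pos'],o['q'])"
```

```text
now [ 0.4223 -0.3401  0.186 ] jaw -13.022577304010836 shift [ 0.0055 -0.0314 -0.3788] turn [13.4773  0.0533 -0.1315] rows 6.082177460633705 1.2596344971430804
now [ 0.4223 -0.3401  0.186 ] jaw -13.022577304010836 shift [ 0.0055 -0.0314 -0.3788] turn [-166.5225    0.192     0.0778] rows 6.082177460633705 15.562865559012785
0.0852426292588176 [ 0.5271 -0.2092  0.1223] [ 0.4219 -0.3398  0.1846] [-42.0563  21.3565 108.0543  -0.002   50.5196 -29.0356]
```

View pics/w13.png

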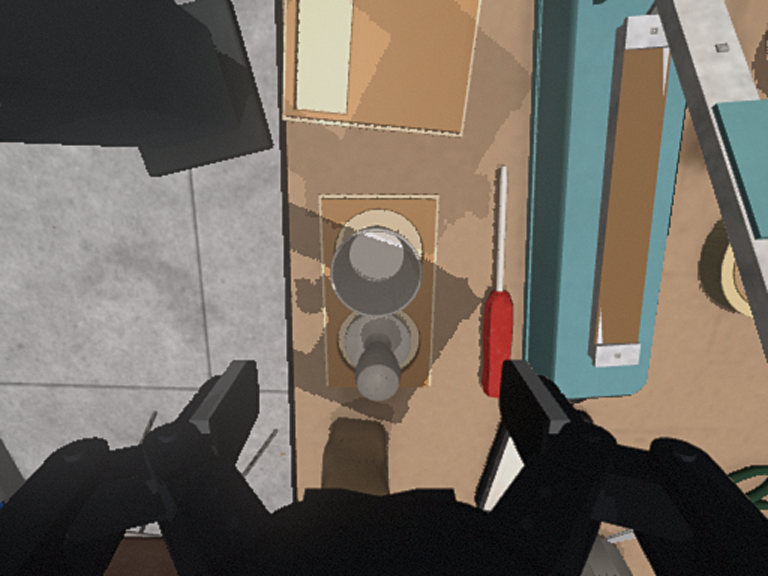

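View pics/s11.png

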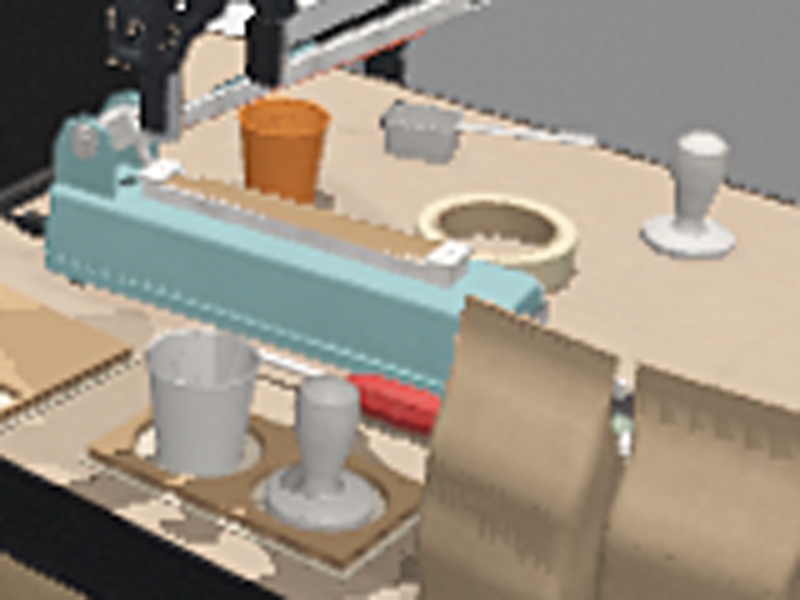

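The cup and tamper are both down in their holes. Next is the brush.

Request:
{"fn": "step_arm", "kwargs": {"steps": [0, -0.003, -0.03, 2, 0, 0, 1, 0, -0.007, -0.085, 5, 0, 0, 1, 0, -0.012, -0.145, 8, 0, 0, 1, 0, -0.017, -0.205, 11, 0, 0, 1, 0, -0.022, -0.265, 13.5, 0, 0, 1, 0, -0.027, -0.325, 13.5, 0, 0, 1, 0, -0.031, -0.365, 13.5, 0, 0, 1, 0, -0.0315, -0.379, 13.5, 0, 0, 1, 0.05, -0.0315, -0.379, 13.5, 0, 0, 1, 0.05, -0.0315, -0.379, 13.5, 0, 0, 1]}}

```text
time_s: 18.77
ee_pos: [0.4735, 0.0363, 0.1313]
tcp_rot: [-61.7, 89.6, -178.2]
ft_force: [-0.5, 1.0, 0.9]
opening: 0.0856
```

```bash
python3 look.py w14.png; python3 -c "
from h import *
go(.4765,.036,.021,-26.5)"
```

```text
now [0.4748 0.0361 0.133 ] jaw -26.55359745443747 shift [ 0.112   0.002  -0.0009] turn [-0.0533  0.1271  0.2327] rows 1.7926628202935875 0.025274573274478716
```

View pics/w14.png

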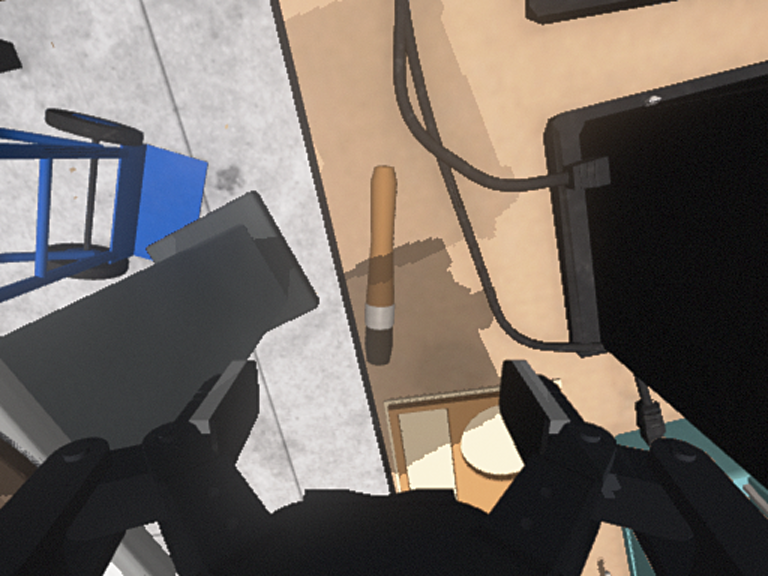

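Request:
{"fn": "step_arm", "kwargs": {"steps": [0.03, 0.002, 0, 0, 0, 0, 0.1, 0.07, 0.002, 0, 0, 0, 0, 0.1, 0.09, 0.002, 0, 0, 0, 0, 0.1, 0.1, 0.002, 0, 0, 0, 0, 0.1, 0.105, 0.002, 0, 0, 0, 0, 0.1]}}

```text
time_s: 19.45
ee_pos: [0.4788, 0.0355, 0.0297]
tcp_rot: [115.7, 90.0, -0.8]
ft_force: [-0.2, 1.0, -0.0]
opening: 0.047
```

```bash
python3 look.py w15.png; python3 -c "
from h import *
go(.4765,.036,.016,-26.5)
c=bot.camera('scene');crop(c,160,150,260,225,8,'s12.png')"
```

```text
now [0.4787 0.0356 0.0294] jaw -26.548108962322832 shift [ 0.0134 -0.0021  0.0006] turn [-0.0481 -0.0149 -0.0317] rows 0.21744956086518513 0.005561625700100565
```

View pics/w15.png

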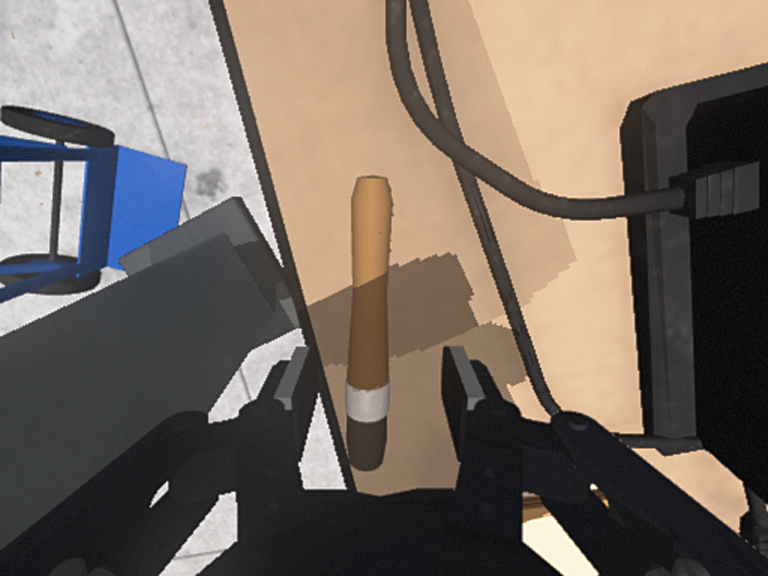

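View pics/s12.png

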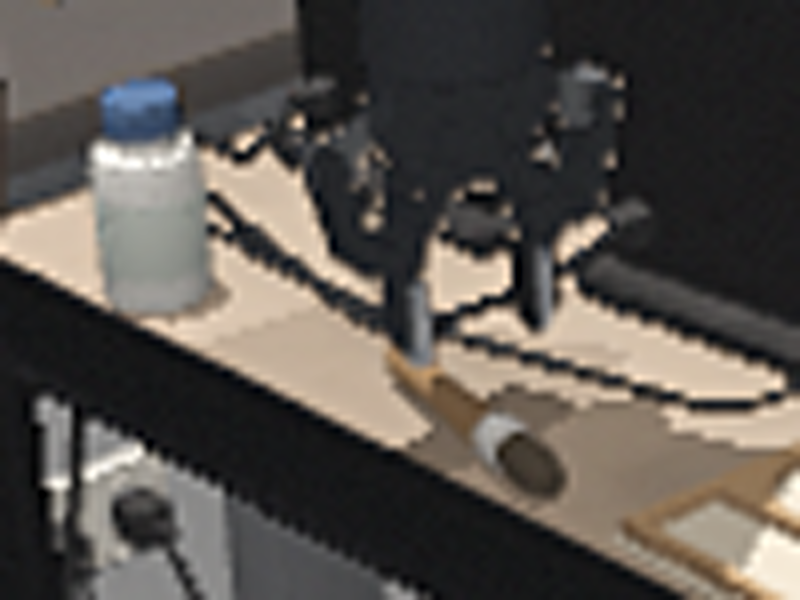

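Request:
{"fn": "step_arm", "kwargs": {"steps": [0.006, -0.003, 0, 0, 0, 0, 0.1, 0.0125, -0.003, 0, 0, 0, 0, 0.1, 0.0125, -0.003, 0, 0, 0, 0, 0.1, 0.0125, -0.003, 0, 0, 0, 0, -0.3, 0.0125, -0.003, 0, 0, 0, 0, -0.6, 0.0125, -0.003, 0, 0, 0, 0, -1, 0.0125, -0.003, 0, 0, 0, 0, -1, 0.0125, -0.003, 0, 0, 0, 0, -1], "squeeze": 30}}

```text
time_s: 20.55
ee_pos: [0.4755, 0.0372, 0.0167]
tcp_rot: [112.0, 90.0, -4.5]
ft_force: [0.5, -0.1, 0.5]
opening: 0.0
```

```bash
python3 look.py w16.png; python3 -c "
from h import *
c=bot.camera('scene');crop(c,160,150,260,225,8,'s13.png');o=bot.observe();print(o['opening'],o['ft_force'],o['ee_pos'])"
```

```text
-0.00015134716767028868 [ 0.5138  0.0826 -0.0325] [0.4755 0.0372 0.0167]
```

View pics/w16.png

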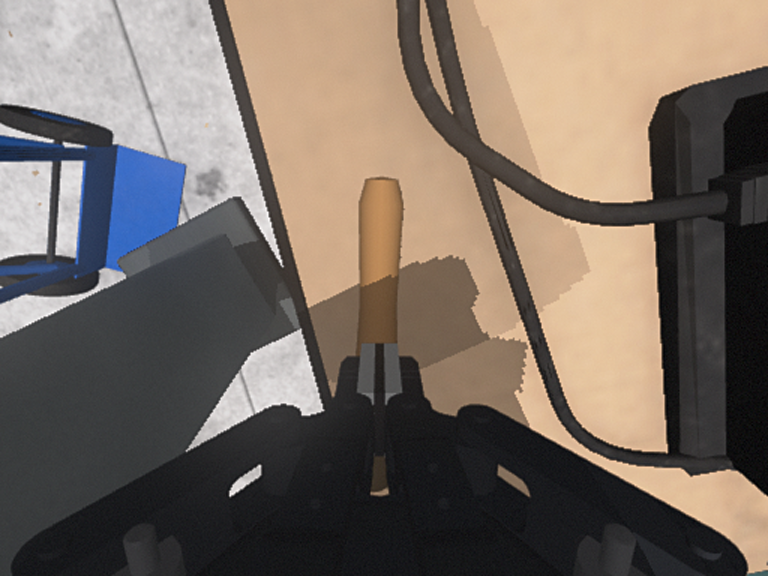

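View pics/s13.png

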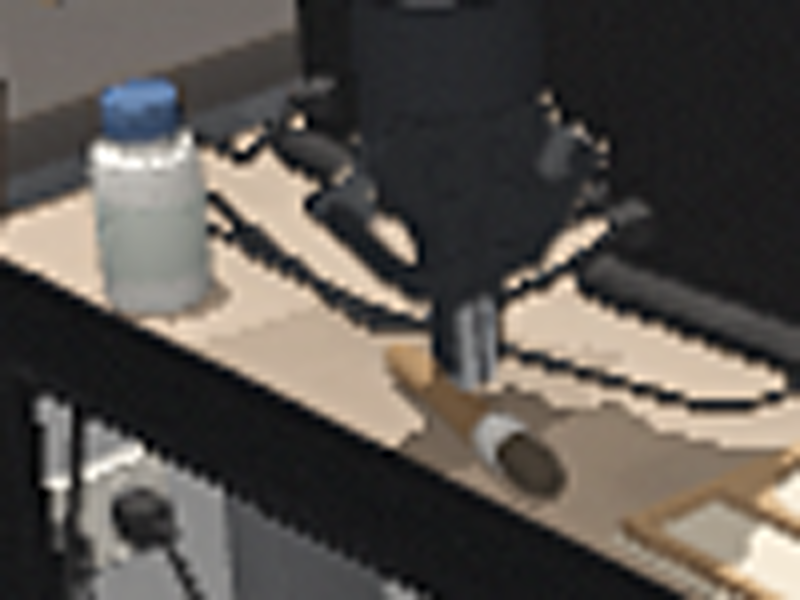

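The jaws shut fully, so they missed the handle. I'll open again and check.

Request:
{"fn": "step_arm", "kwargs": {"steps": [0, 0, 0, 0, 0, 0, 0, 0, 0, 0, 0, 0, 0, 0, 0, 0, 0, 0, 0, 0, 0]}}

```text
time_s: 21.02
ee_pos: [0.4755, 0.0372, 0.0167]
tcp_rot: [-103.8, 90.0, 139.6]
ft_force: [-0.7, -0.9, -0.6]
opening: 0.0425
```

```bash
python3 look.py w17.png; python3 -c "
from h import *
c=bot.camera('scene');crop(c,190,170,240,207,16,'s14.png');o=bot.observe();print(o['opening'],o['ft_force'],o['ee_pos'])"
```

```text
0.042573949381385055 [-0.1095  0.2072 -0.037 ] [0.4755 0.0372 0.0167]
```

View pics/w17.png

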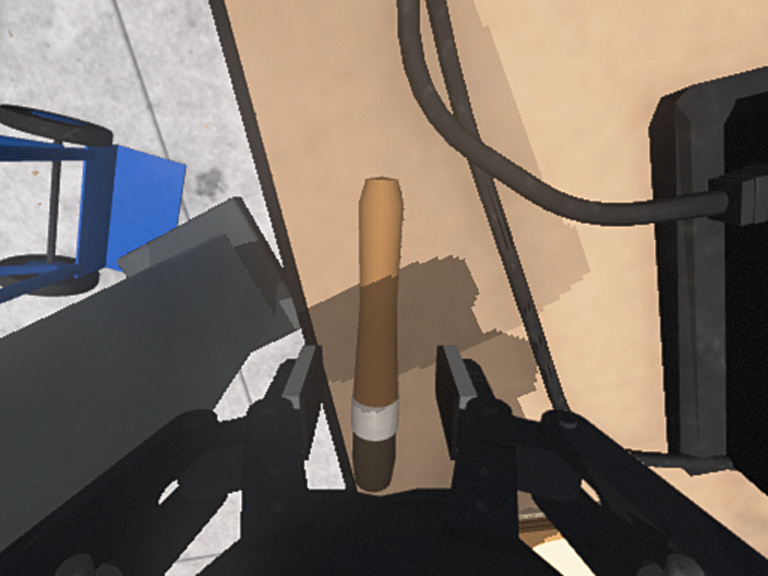

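View pics/s14.png

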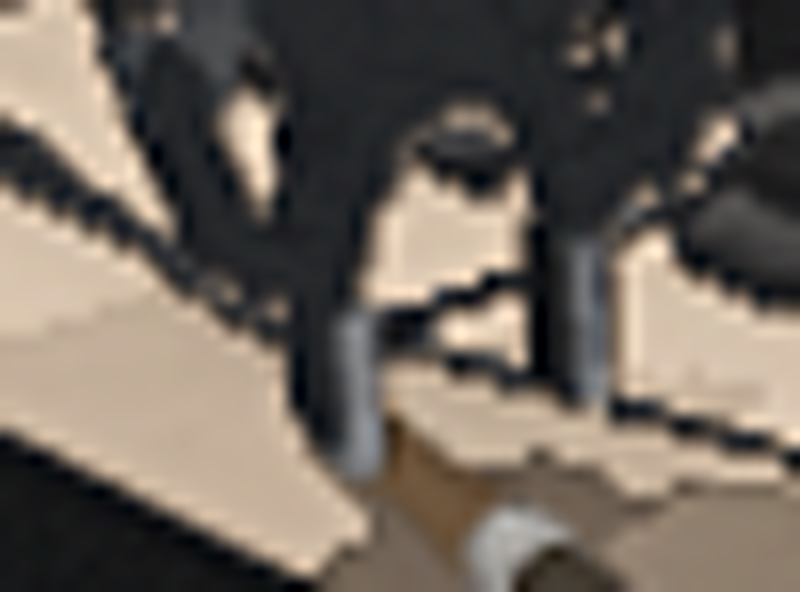

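Run:
```python
from h import *; import pickle
s=pickle.load(open("scene.pkl","rb"))
y=np.array([np.cos(np.radians(-26.5)),np.sin(np.radians(-26.5)),0]); zt=np.array([y[1],-y[0],0])
p=np.array([.4755,.0372,0])
for nm,sg,u,v in (("front pad inner face tip mid",-1,362,475),("rear",1,597,400)):
  for z in (0,.006,.010,.014,.018,.022):
    q=p+sg*y*.021+[0,0,z]; a=w2px(s,q+zt*.011);b=w2px(s,q-zt*.011); print(nm,z,(a-[190,170])*16,(b-[190,170])*16)
c=pickle.load(open("w.pkl","rb"))
for z in (.005,.010,.015,.02): 
  print(z,[px2w(c,u/1.5,v/1.5,z)[:2] for u,v in ((383,180),(372,489),(379,330))])
a,b=[px2w(c,u/1.5,330/1.5,.007) for u in (360,398)]; print(np.linalg.norm(a-b))
```

```text
front pad inner face tip mid 0 [396.3709 599.1671] [345.2332 558.4794]
front pad inner face tip mid 0.006 [394.4549 572.7128] [343.2512 532.2623]
front pad inner face tip mid 0.01 [393.1738 555.0252] [341.926  514.7338]
front pad inner face tip mid 0.014 [391.8898 537.2962] [340.5977 497.1649]
front pad inner face tip mid 0.018 [390.6027 519.5258] [339.2664 479.5554]
front pad inner face tip mid 0.022 [389.3126 501.7138] [337.932  461.9051]
rear 0 [578.0985 543.1146] [525.6102 503.6471]
rear 0.006 [576.5232 516.9453] [523.9636 477.7104]
rear 0.01 [575.4699 499.449 ] [522.8627 460.3701]
rear 0.014 [574.4143 481.9123] [521.7593 442.9904]
rear 0.018 [573.3562 464.3353] [520.6534 425.5711]
rear 0.022 [572.2956 446.7177] [519.5449 408.112 ]
0.005 [array([0.507 , 0.0963]), array([ 0.4367, -0.0333]), array([0.4776, 0.0409])]
0.01 [array([0.5071, 0.0966]), array([ 0.4389, -0.0291]), array([0.4786, 0.0428])]
0.015 [array([0.5071, 0.0968]), array([ 0.4411, -0.0249]), array([0.4795, 0.0448])]
0.02 [array([0.5072, 0.0971]), array([ 0.4433, -0.0207]), array([0.4805, 0.0467])]
0.016172300483160207
```

Run:
```python
from h import *; import pickle
s=pickle.load(open("scene.pkl","rb"))
y=np.array([np.cos(np.radians(-26.5)),np.sin(np.radians(-26.5)),0]); zt=np.array([y[1],-y[0],0])
p=np.array([.4755,.0372,0])
for z in (0,.006,.010,.014,.018,.022):
    q=p+[0,0,z]; a=w2px(s,q+zt*.011);b=w2px(s,q-zt*.011); print(z,(a-[160,150])*8,(b-[160,150])*8)
# cable/tamper check: calibration with insert corner
for q in ((.548,.317,0),): print(w2px(s,q))
print((w2px(s,(.507,.097,.008))-[160,150])*8,(w2px(s,(.4457,-.0245,.01))-[160,150])*8)
```

```text
0 [483.9468 445.4688] [458.0341 425.4334]
0.006 [483.0751 432.3133] [457.128  412.3953]
0.01 [482.4923 423.5175] [456.5223 403.6783]
0.014 [481.9082 414.7013] [455.9152 394.9414]
0.018 [481.3227 405.8647] [455.3066 386.1844]
0.022 [480.7359 397.0075] [454.6967 377.4073]
[167.6529 180.2818]
[395.9294 358.0447] [555.2493 477.0383]
```

Request:
{"fn": "step_arm", "kwargs": {"steps": [0.003, 0, 0, 0, 0, 0, -0.1, 0.006, 0, 0, 0, 0, 0, -0.1, 0.009, 0, 0, 0, 0, 0, -0.1, 0.01, 0, 0, 0, 0, 0, -0.1]}}

```text
time_s: 21.62
ee_pos: [0.4753, 0.0372, 0.0064]
tcp_rot: [-61.9, 90.0, -178.4]
ft_force: [-0.1, 0.4, -0.7]
opening: 0.0387
```

```bash
python3 -c "
from h import *
c=bot.camera('scene');crop(c,190,170,240,207,16,'s15.png');o=bot.observe();print(o['opening'],o['ft_force'],o['ee_pos'])"
```

```text
0.03835008717642408 [-0.3529 -0.3402  0.4494] [0.4753 0.0372 0.0064]
```

View pics/s15.png

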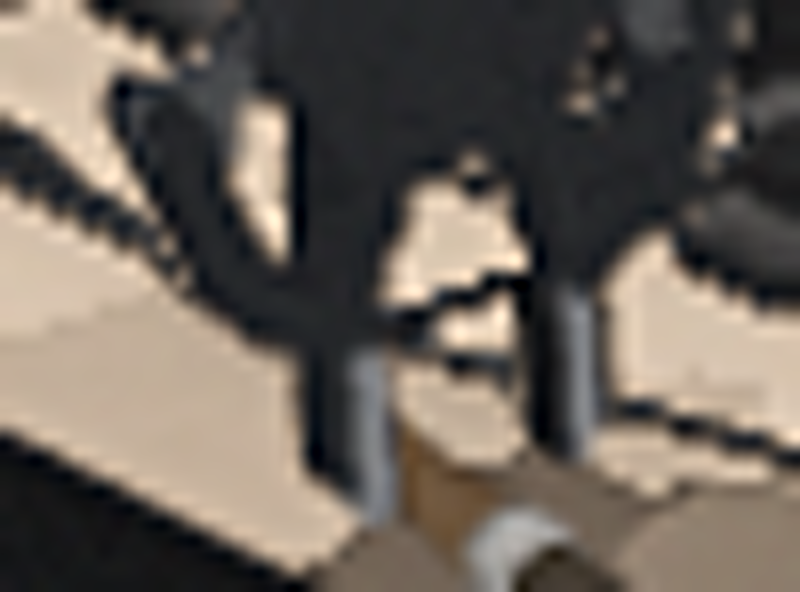

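Request:
{"fn": "step_arm", "kwargs": {"steps": [0.003, 0, 0, 0, 0, 0, -0.1, 0.003, 0, 0, 0, 0, 0, -0.4, 0.003, 0, 0, 0, 0, 0, -0.7, 0.003, 0, 0, 0, 0, 0, -1, 0.003, 0, 0, 0, 0, 0, -1, 0.003, 0, 0, 0, 0, 0, -1]}}

```text
time_s: 22.42
ee_pos: [0.4755, 0.0372, 0.0038]
tcp_rot: [118.8, 90.0, 2.3]
ft_force: [1.0, -0.3, 1.9]
opening: 0.0198
```

```bash
python3 look.py w18.png; python3 -c "
from h import *
c=bot.camera('scene');crop(c,190,170,240,207,16,'s16.png');o=bot.observe();print(o['opening'],o['ft_force'],o['ee_pos'])"
```

```text
0.01975467323062038 [ 0.9074 -1.1896  2.7502] [0.4756 0.0372 0.0038]
```

View pics/s16.png

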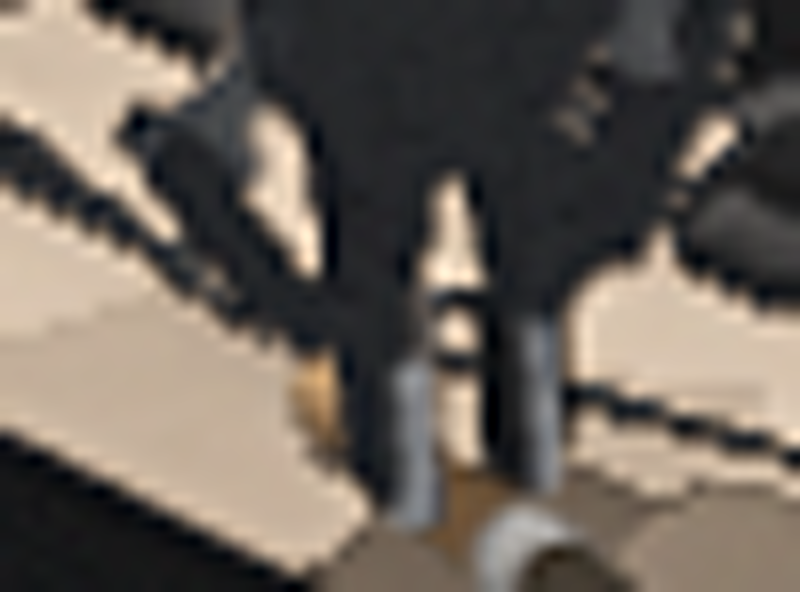

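View pics/w18.png

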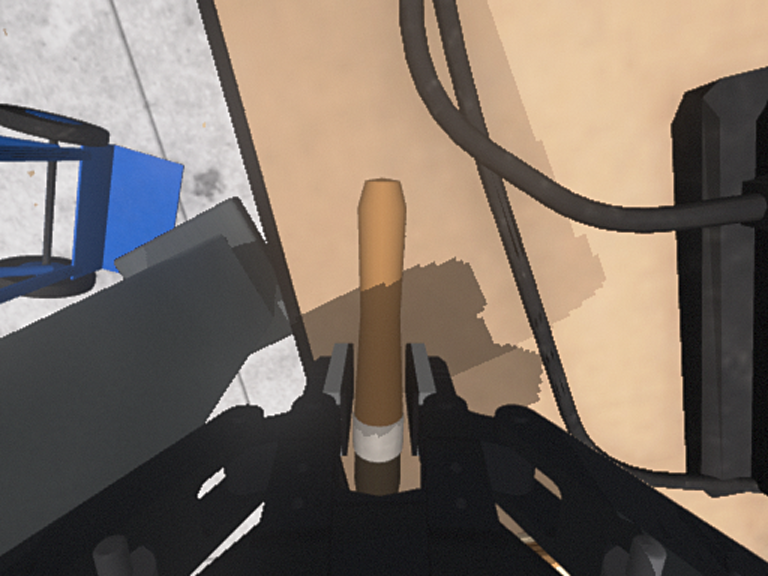

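Request:
{"fn": "step_arm", "kwargs": {"steps": [-0.01, 0, 0, 0, 0, 0, -1, -0.03, 0, 0, 0, 0, 0, -1, -0.06, 0, 0, 0, 0, 0, -1, -0.08, 0, 0, 0, 0, 0, -1, -0.09, 0, 0, 0, 0, 0, -1, -0.09, 0, 0, 0, 0, 0, -1]}}

```text
time_s: 23.28
ee_pos: [0.4758, 0.0372, 0.0942]
tcp_rot: [116.8, 89.9, 0.3]
ft_force: [-0.1, 0.1, -0.7]
opening: 0.02
```

```bash
python3 look.py w19.png; python3 -c "
from h import *
go(.4288,-.153,.094,-17.5)
c=bot.camera('scene');crop(c,160,130,260,205,8,'s17.png');o=bot.observe();print(o['opening'],o['ft_force'],o['ee_pos'])"
```

```text
now [0.4754 0.0372 0.0936] jaw -26.52397366330819 shift [-0.0004  0.0432  0.191 ] turn [-9.024  -0.0033 -0.0091] rows 3.1331134043358926 0.8433624780004866
0.019649812371008577 [-0.5534  0.2635 -0.9246] [0.4752 0.0372 0.0933]
```

View pics/w19.png

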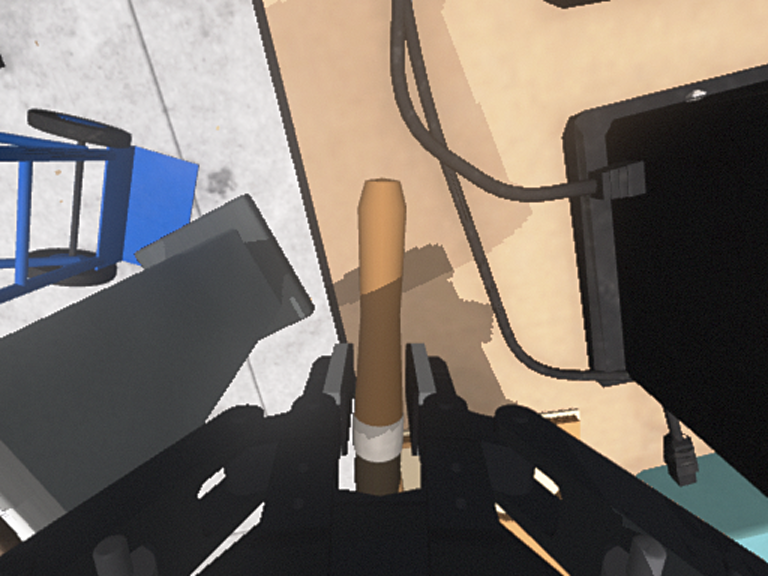

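View pics/s17.png

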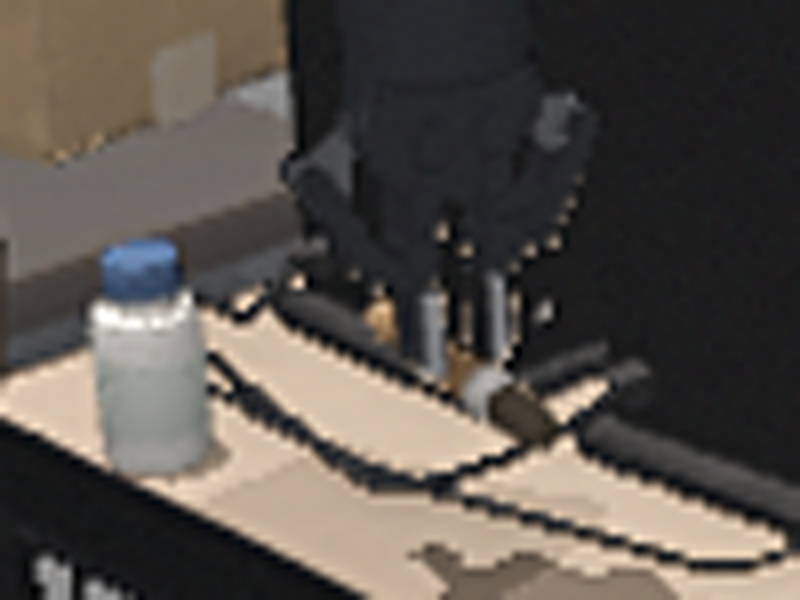

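Request:
{"fn": "step_arm", "kwargs": {"steps": [0, 0.008, 0.03, -2, 0, 0, -1, 0, 0.02, 0.08, -4, 0, 0, -1, 0, 0.032, 0.13, -6, 0, 0, -1, 0, 0.04, 0.17, -8, 0, 0, -1, 0, 0.0432, 0.191, -9, 0, 0, -1, 0.02, 0.0432, 0.191, -9, 0, 0, -1, 0.04, 0.0432, 0.191, -9, 0, 0, -1, 0.04, 0.0432, 0.191, -9, 0, 0, -1]}}

```text
time_s: 24.38
ee_pos: [0.4275, -0.1525, 0.0521]
tcp_rot: [-95.8, 89.8, 156.7]
ft_force: [0.5, 1.3, -0.5]
opening: 0.0201
```

```bash
python3 look.py w20.png; python3 -c "
from h import *
go(.4288,-.153,.006,-17.5)
c=bot.camera('top');crop(c,260,180,380,270,6,'t6.png');c=bot.camera('scene');crop(c,220,150,340,240,6,'s18.png')"
```

```text
now [ 0.428  -0.1527  0.0529] jaw -17.52865142459322 shift [0.0469 0.001  0.0001] turn [-0.0287 -0.015   0.146 ] rows 0.7510157611385017 0.01398009291492455
```

View pics/w20.png

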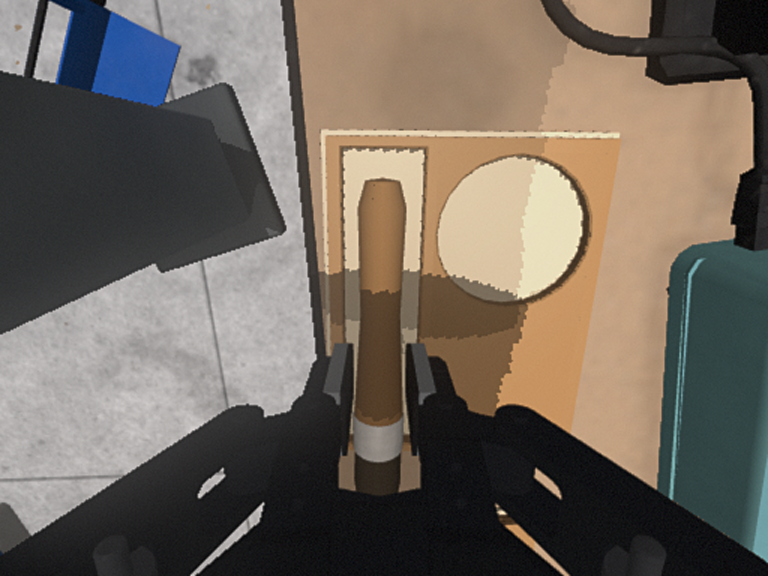

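View pics/s18.png

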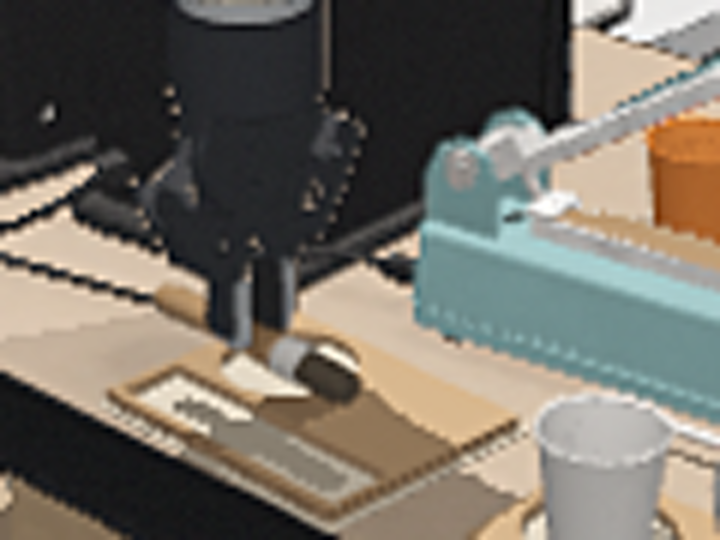

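View pics/t6.png

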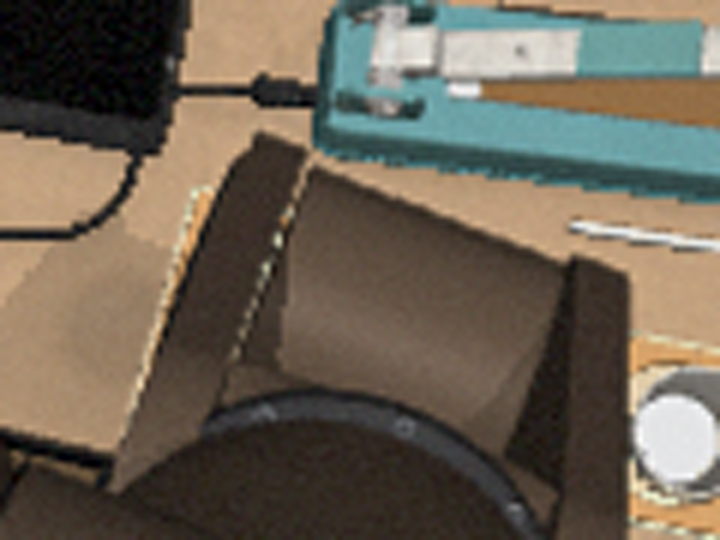

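Run:
```python
from h import *; import pickle
c=pickle.load(open("w.pkl","rb"))
t=np.radians(-17.5);Rz=np.array([[np.cos(t),-np.sin(t)],[np.sin(t),np.cos(t)]])
f=lambda u,v,z:px2w(c,u/1.5,v/1.5,z)[:2]
end=f(384,148,.01); print("slot far end",end,"centre from it",end-Rz@[0,.078])
h=f(514,229,.01); print("hole",h, "slot from hole",h+Rz@[-.062,-.0395])
b=f(382,180,.049+.012); print("brush far end",b,"brush centre",b-Rz@[0,.07])
a,d=f(342,250,.01),f(424,250,.01); print("slot walls mid",(a+d)/2,np.linalg.norm(a-d)); 
a=f(320,131,.01);d=f(619,134,.01); v=a-d; print("edge len",np.linalg.norm(v),"dir",np.degrees(np.arctan2(v[1],v[0]))-180)
```

```text
slot far end [ 0.4535 -0.0776] centre from it [ 0.43  -0.152]
hole [ 0.5013 -0.1308] slot from hole [ 0.4303 -0.1499]
brush far end [ 0.449 -0.088] brush centre [ 0.428  -0.1548]
slot walls mid [ 0.4392 -0.1218] 0.03940870568352885
edge len 0.1322829325459421 dir -18.111078825938222
```

Request:
{"fn": "step_arm", "kwargs": {"steps": [0.015, 0.001, -0.0025, 0, 0, 0, -1, 0.03, 0.001, -0.0025, 0, 0, 0, -1, 0.038, 0.001, -0.0025, 0, 0, 0, -1, 0.042, 0.001, -0.0025, 0, 0, 0, -1, 0.0435, 0.001, -0.0025, 0, 0, 0, -1, 0.0435, 0.001, -0.0025, 0, 0, 0, -1]}}

```text
time_s: 25.28
ee_pos: [0.4307, -0.151, 0.0104]
tcp_rot: [82.6, 90.0, -25.0]
ft_force: [1.0, -0.3, -0.0]
opening: 0.0201
```

```bash
python3 look.py w21.png; python3 -c "
from h import *
c=bot.camera('scene');crop(c,220,150,340,240,6,'s19.png');o=bot.observe();print(o['opening'],o['ft_force'],o['ee_pos'])"
```

```text
0.01945523166679554 [-0.098  -1.1201 -0.0473] [ 0.4308 -0.151   0.0105]
```

View pics/w21.png

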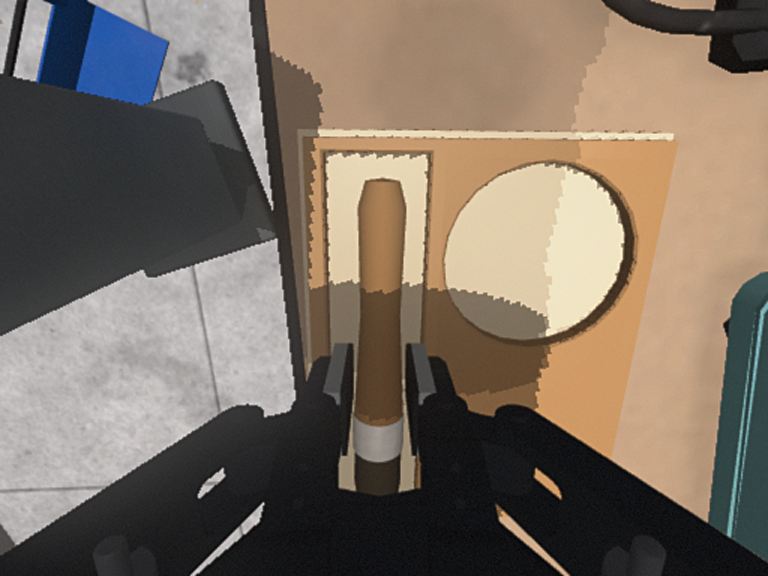

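View pics/s19.png

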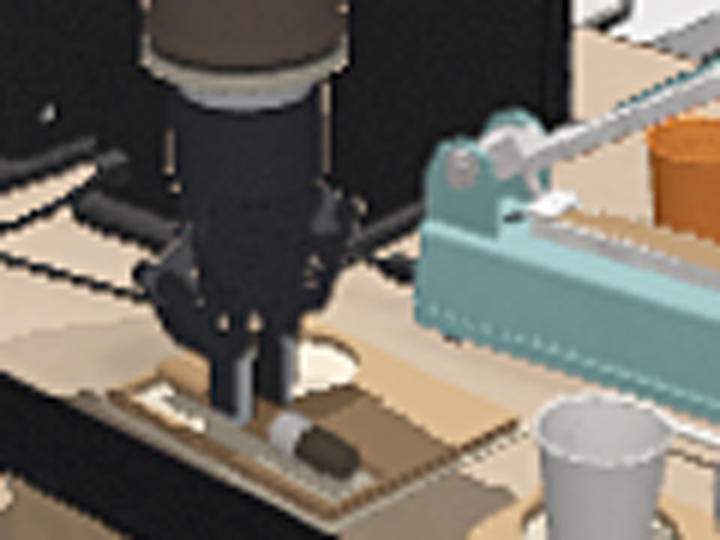

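Request:
{"fn": "step_arm", "kwargs": {"steps": [0.0015, 0, 0, 0, 0, 0, -1, 0.003, 0, 0, 0, 0, 0, -1, 0.003, 0, 0, 0, 0, 0, -1]}}

```text
time_s: 25.75
ee_pos: [0.4305, -0.1509, 0.0071]
tcp_rot: [-95.2, 90.0, 157.3]
ft_force: [0.3, -0.2, -0.4]
opening: 0.0199
```

Request:
{"fn": "step_arm", "kwargs": {"steps": [0, 0, 0, 0, 0, 0, -0.2, 0, 0, 0, 0, 0, 0, 0.2, 0, 0, 0, 0, 0, 0, 0.2, -0.03, 0, 0, 0, 0, 0, 0.2, -0.08, 0, 0, 0, 0, 0, 0.2, -0.13, 0, 0, 0, 0, 0, 0.5, -0.17, 0, 0, 0, 0, 0, 1, -0.18, 0, 0, 0, 0, 0, 1]}}

```text
time_s: 26.75
ee_pos: [0.4317, -0.1514, 0.1896]
tcp_rot: [84.5, 89.8, -23.0]
ft_force: [0.7, 0.1, 0.2]
opening: 0.0855
```

```bash
python3 look.py w22.png; python3 -c "
from h import *
go(.5268,.242,.19,-17.5)
c=bot.camera('scene');crop(c,220,150,340,240,6,'s20.png')"
```

```text
now [ 0.4316 -0.1513  0.1894] jaw -17.52124666914465 shift [-0.0008 -0.0276 -0.4038] turn [-0.0213  0.0192 -0.2027] rows 6.475114711422063 0.01913445054744781
```

View pics/w22.png

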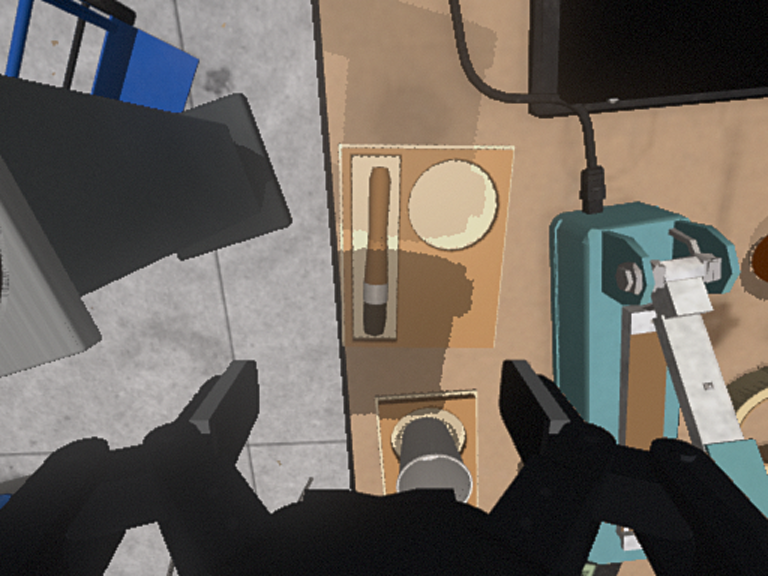

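View pics/s20.png

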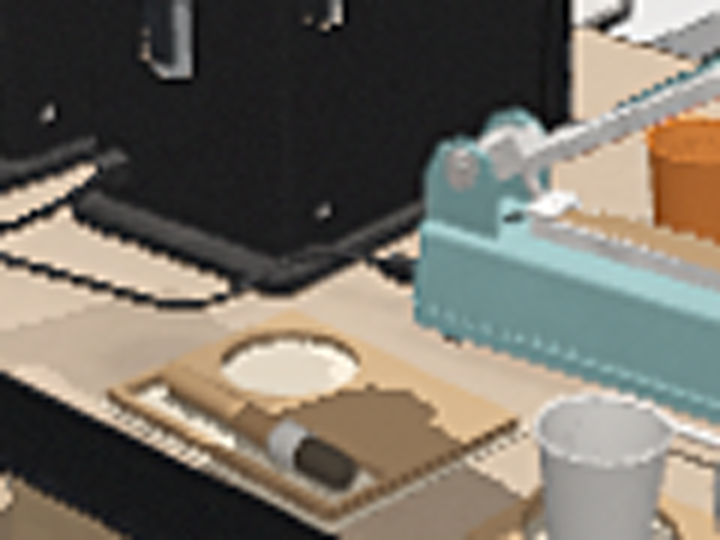

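Run:
```python
from h import *; import pickle
c=pickle.load(open("w.pkl","rb"))
f=lambda u,v,z:px2w(c,u/1.5,v/1.5,z)[:2]
print("hole",f(453,205,.01),"sealer near corner",f(555,235,.08),f(553,235,.0),"brush ends",f(379,167,.015),f(374,335,.015))
go(.5268,.242,.19,72.5)
```

```text
hole [ 0.5005 -0.1322] sealer near corner [ 0.5483 -0.1593] [ 0.5756 -0.1831] brush ends [ 0.4533 -0.0867] [ 0.4073 -0.218 ]
now [ 0.431  -0.1511  0.1879] jaw -17.523224612389612 shift [-0.0022 -0.027  -0.4037] turn [-90.0232   0.0938  -0.077 ] rows 6.473753576446094 8.41339128488999
```

Request:
{"fn": "step_arm", "kwargs": {"steps": [0, -0.002, -0.03, -5, 0, 0, 1, 0, -0.006, -0.085, -15, 0, 0, 1, 0, -0.01, -0.14, -25, 0, 0, 1, 0, -0.014, -0.195, -35, 0, 0, 1, 0, -0.018, -0.25, -45, 0, 0, 1, 0, -0.022, -0.305, -55, 0, 0, 1, 0, -0.025, -0.355, -65, 0, 0, 1, 0, -0.028, -0.395, -75, 0, 0, 1, 0, -0.028, -0.404, -84, 0, 0, 1, 0, -0.028, -0.404, -90, 0, 0, 1]}}

```text
time_s: 28.1
ee_pos: [0.5247, 0.2435, 0.1849]
tcp_rot: [-142.3, 89.8, -159.5]
ft_force: [-0.0, 0.6, 0.2]
opening: 0.0852
```

```bash
python3 look.py w23.png; python3 -c "
from h import *
go(.5268,.242,.19,72.5)"
```

```text
now [0.5246 0.243  0.1849] jaw 73.05396115605903 shift [-0.0051 -0.0003  0.0024] turn [ 0.5538 -0.1374  0.1128] rows 0.09010674200597678 0.05436063827479834
```

View pics/w23.png

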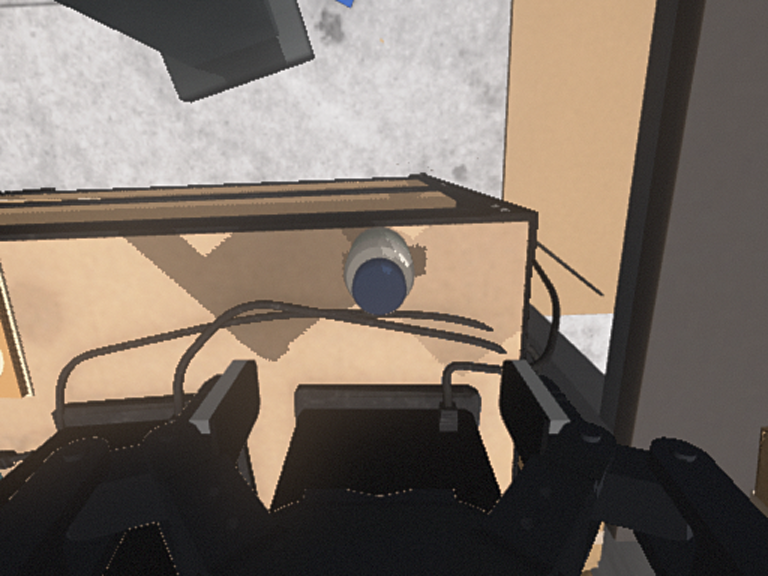

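Run:
```python
from h import *; import pickle
c=pickle.load(open("w.pkl","rb"))
print("cap",px2w(c,380/1.5,286/1.5,.096))
go(.527,.242,.038,72.5)
```

```text
cap [0.5242 0.2437 0.096 ]
now [0.5246 0.243  0.1849] jaw 73.05396115605903 shift [0.1469 0.     0.003 ] turn [ 0.5538 -0.1374  0.1128] rows 2.351101822249154 0.05436063827479834
```

Request:
{"fn": "step_arm", "kwargs": {"steps": [0.04, 0, 0.0015, 0, 0, 0, 1, 0.09, 0, 0.0015, 0, 0, 0, 1, 0.125, 0, 0.0015, 0, 0, 0, 1, 0.14, 0, 0.0015, 0, 0, 0, 1, 0.145, 0, 0.0015, 0, 0, 0, 1, 0.145, 0, 0.0015, 0, 0, 0, 1]}}

```text
time_s: 28.9
ee_pos: [0.5273, 0.2424, 0.0427]
tcp_rot: [38.8, 90.0, 21.3]
ft_force: [0.0, 0.6, 1.3]
opening: 0.0854
```

```bash
python3 look.py w24.png; python3 -c "
from h import *
c=bot.camera('scene');crop(c,130,120,230,195,8,'s21.png');o=bot.observe();print(o['opening'],o['ft_force'],o['ee_pos'])"
```

```text
0.08547397670718643 [-0.5054 -0.2891  0.438 ] [0.5277 0.2426 0.0433]
```

View pics/w24.png

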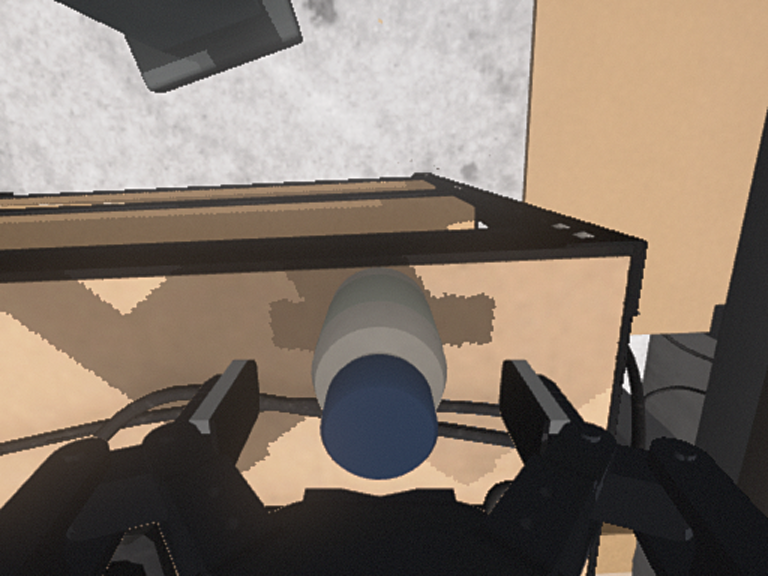

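View pics/s21.png

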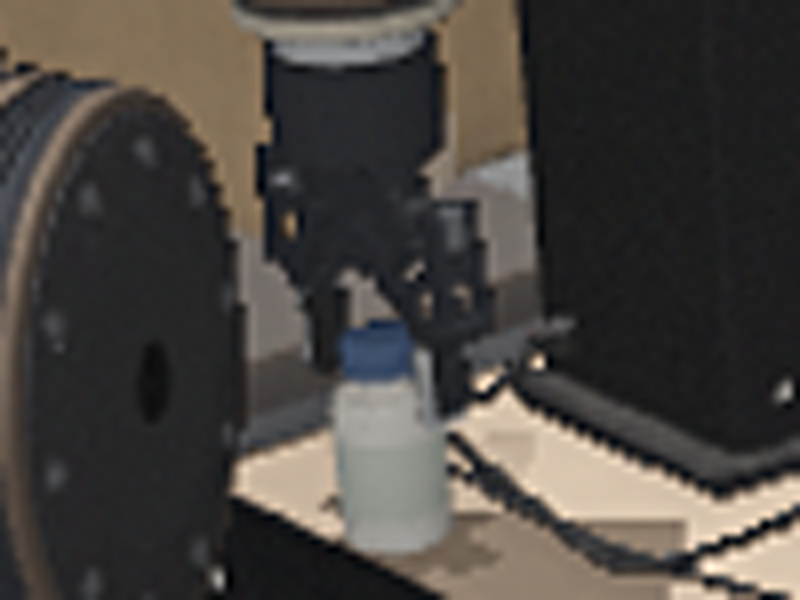

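Request:
{"fn": "step_arm", "kwargs": {"steps": [0.004, 0, 0, 0, 0, 0, 1, 0.008, 0, 0, 0, 0, 0, 1, 0.008, 0, 0, 0, 0, 0, 0.3, 0.008, 0, 0, 0, 0, 0, 0, 0.008, 0, 0, 0, 0, 0, -0.5, 0.008, 0, 0, 0, 0, 0, -1, 0.008, 0, 0, 0, 0, 0, -1, 0.008, 0, 0, 0, 0, 0, -1], "squeeze": 35}}

```text
time_s: 30.0
ee_pos: [0.527, 0.2424, 0.0344]
tcp_rot: [47.3, 90.0, 29.7]
ft_force: [-1.3, 0.1, 4.8]
opening: 0.0481
```

Request:
{"fn": "step_arm", "kwargs": {"steps": [-0.01, 0, 0, 0, 0, 0, -1, -0.03, 0, 0, 0, 0, 0, -1, -0.05, 0, 0, 0, 0, 0, -1, -0.05, 0, 0, 0, 0, 0, -1]}}

```text
time_s: 30.5
ee_pos: [0.5279, 0.2427, 0.0858]
tcp_rot: [39.8, 89.8, 22.3]
ft_force: [-0.2, 0.4, -0.6]
opening: 0.0479
```

```bash
python3 look.py w25.png; python3 -c "
from h import *
c=bot.camera('scene');crop(c,130,110,230,185,8,'s22.png');o=bot.observe();print(o['opening'],o['ft_force'],o['ee_pos'])
go(.5007,-.1325,.1,73)"
```

```text
0.04836295384512365 [ 0.0637  0.1028 -0.437 ] [0.5269 0.2423 0.0841]
now [0.5269 0.2423 0.0841] jaw 72.47448240370458 shift [-0.0159 -0.3653  0.0879] turn [-0.5255  0.0095 -0.0072] rows 6.016403803769471 0.04912653233325046
```

View pics/w25.png

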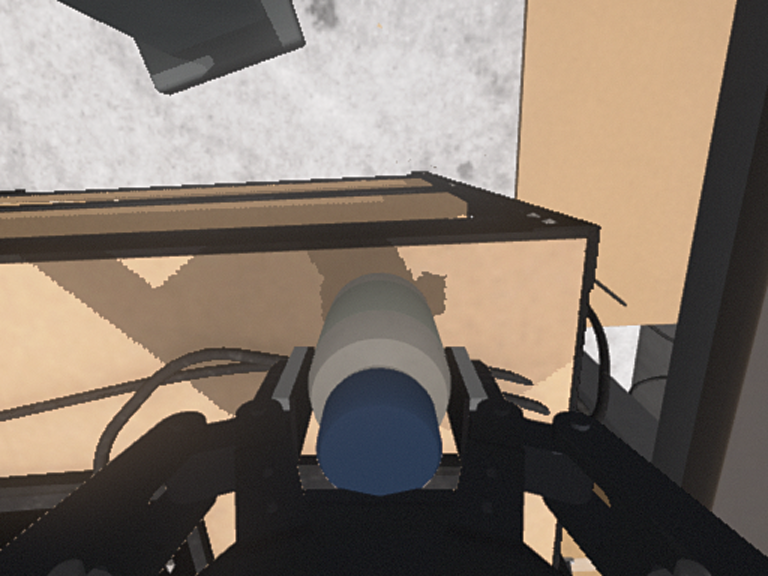

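View pics/s22.png

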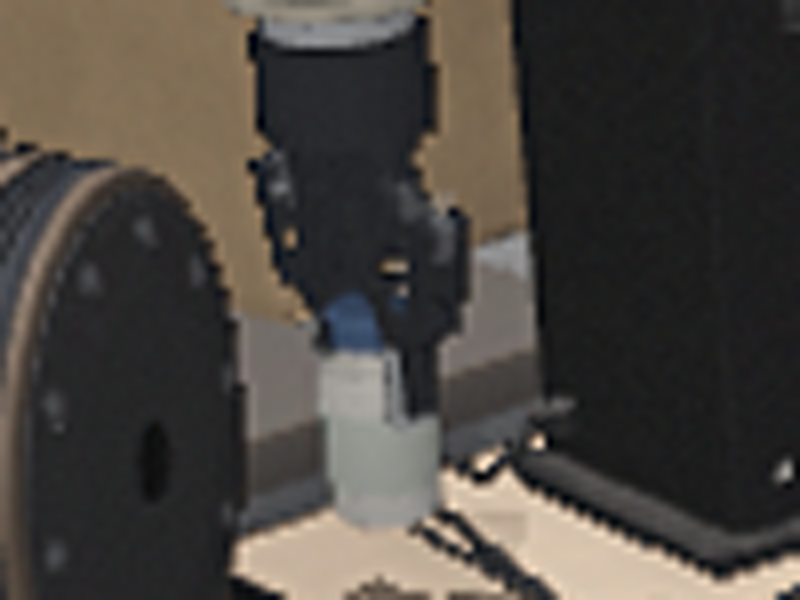

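Run:
```python
from m import *
t=np.radians(-17.5);Rz=np.array([[np.cos(t),-np.sin(t)],[np.sin(t),np.cos(t)]])
for z in (0,.04,.08):
  for p in ((190,75),(197,45),(450,115)):
    w=i(*p,z)[:2]; print(z,p,w,"rel hole in tool-insert frame",Rz.T@(w-[.5007,-.1325]))
```

```text
tbase [0.5487 0.3147 0.013 ]
ttop [0.5469 0.3127 0.078 ]
cap [0.5259 0.2398 0.096 ]
cuprim [0.5064 0.1468 0.064 ]
cupbase [0.506  0.1468 0.002 ]
b1 [0.507  0.0961 0.012 ]
b2 [ 0.4467 -0.0252  0.012 ]
tool [ 0.4661 -0.165   0.01  ] [np.float64(0.16764906586881537), np.float64(0.13113793965961443), np.float64(0.16842725805044784), np.float64(0.1358178542837239)] [np.float64(-17.837618468809993), np.float64(-17.505183740094637)] [np.float64(-18.424258280918124), np.float64(-16.828715803805565)]
pair [ 0.4127 -0.3783  0.01  ] [np.float64(0.16998235030347442), np.float64(0.09313316170419175), np.float64(0.1666988249922735), np.float64(0.09424712544453706)] [np.float64(-10.342778611064968), np.float64(-12.332280696095838)] [np.float64(-13.145211604423068), np.float64(-12.797849519197683)]
toolhole [ 0.5005 -0.1348  0.01  ] slot [ 0.4293 -0.1532  0.01  ]
holes [ 0.4221 -0.3403  0.01  ] [ 0.4041 -0.4167  0.01  ]
sd [ 0.5307 -0.2953  0.01  ] [ 0.4957 -0.4883  0.013 ]
0 (190, 75) [ 0.5753 -0.1692] rel hole in tool-insert frame [ 0.0821 -0.0125]
0 (197, 45) [ 0.5941 -0.1744] rel hole in tool-insert frame [ 0.1017 -0.0119]
0 (450, 115) [ 0.5448 -0.3287] rel hole in tool-insert frame [ 0.1011 -0.1739]
0.04 (190, 75) [ 0.5684 -0.1659] rel hole in tool-insert frame [ 0.0746 -0.0115]
0.04 (197, 45) [ 0.5868 -0.171 ] rel hole in tool-insert frame [ 0.0937 -0.0108]
0.04 (450, 115) [ 0.5388 -0.3211] rel hole in tool-insert frame [ 0.0931 -0.1684]
0.08 (190, 75) [ 0.5616 -0.1626] rel hole in tool-insert frame [ 0.0671 -0.0104]
0.08 (197, 45) [ 0.5794 -0.1676] rel hole in tool-insert frame [ 0.0856 -0.0098]
0.08 (450, 115) [ 0.5328 -0.3134] rel hole in tool-insert frame [ 0.085  -0.1629]
```

Request:
{"fn": "step_arm", "kwargs": {"steps": [-0.01, -0.03, 0.003, 0, 0, 0, -1, -0.016, -0.08, 0.008, 0, 0, 0, -1, -0.016, -0.135, 0.014, 0, 0, 0, -1, -0.016, -0.19, 0.02, 0, 0, 0, -1, -0.016, -0.245, 0.027, 0, 0, 0, -1, -0.016, -0.3, 0.035, 0, 0, 0, -1, -0.016, -0.34, 0.045, 0, 0, 0, -1, -0.016, -0.36, 0.065, 0, 0, 0, -1, -0.016, -0.365, 0.088, 0, 0, 0, -1, -0.016, -0.365, 0.088, 0, 0, 0, -1]}}

```text
time_s: 31.85
ee_pos: [0.5018, -0.1332, 0.0995]
tcp_rot: [2.4, 90.0, -15.2]
ft_force: [-0.8, -0.4, -1.3]
opening: 0.0478
```

```bash
python3 look.py w26.png; python3 -c "
from h import *
c=bot.camera('scene');crop(c,220,120,340,210,6,'s23.png')
go(.5007,-.1325,.0364,72.5)"
```

```text
now [ 0.5    -0.1319  0.0994] jaw 72.47081036402804 shift [ 0.063  -0.0004  0.0009] turn [-0.0292 -0.1059 -0.0027] rows 1.0082899046408684 0.010270094177992692
```

View pics/w26.png

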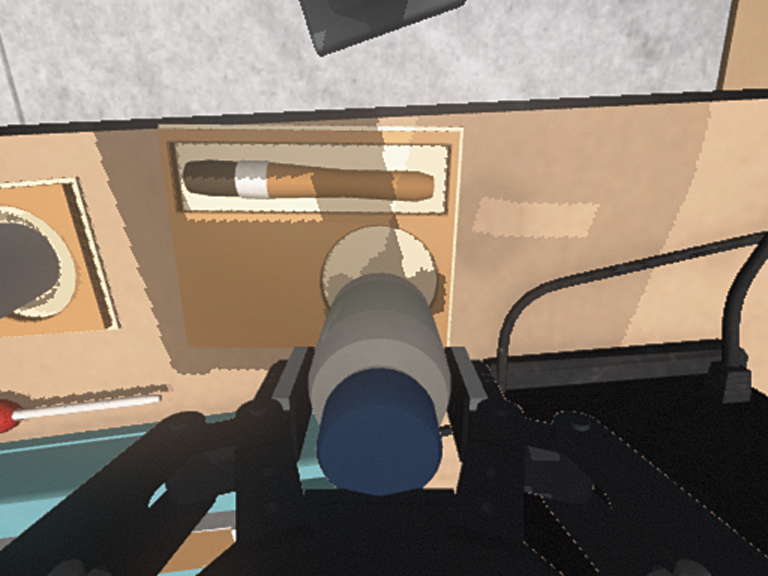

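View pics/s23.png

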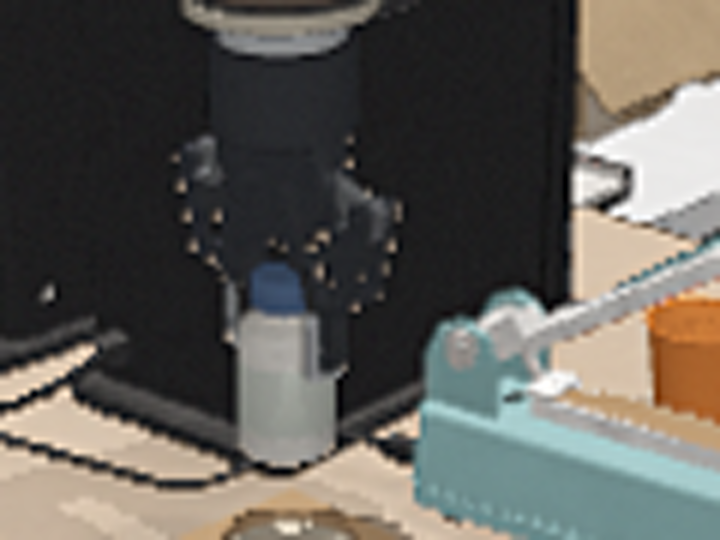

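Request:
{"fn": "step_arm", "kwargs": {"steps": [0.02, 0, 0.001, 0, 0, 0, -1, 0.04, 0, 0.001, 0, 0, 0, -1, 0.05, 0, 0.001, 0, 0, 0, -1, 0.05, 0, 0.001, 0, 0, 0, -1]}}

```text
time_s: 32.45
ee_pos: [0.5011, -0.132, 0.0497]
tcp_rot: [179.3, 89.9, 161.8]
ft_force: [0.0, 0.2, -1.2]
opening: 0.0481
```

```bash
python3 look.py w27.png; python3 -c "
from h import *
c=bot.camera('scene');crop(c,220,140,340,230,6,'s24.png')
go(.5007,-.1325,.0364,72.5)"
```

```text
now [ 0.5019 -0.1324  0.0506] jaw 72.48946597621041 shift [ 0.0142 -0.0004 -0.0012] turn [-0.0105  0.0063  0.0004] rows 0.2275676074304221 0.0011474541866217354
```

View pics/w27.png

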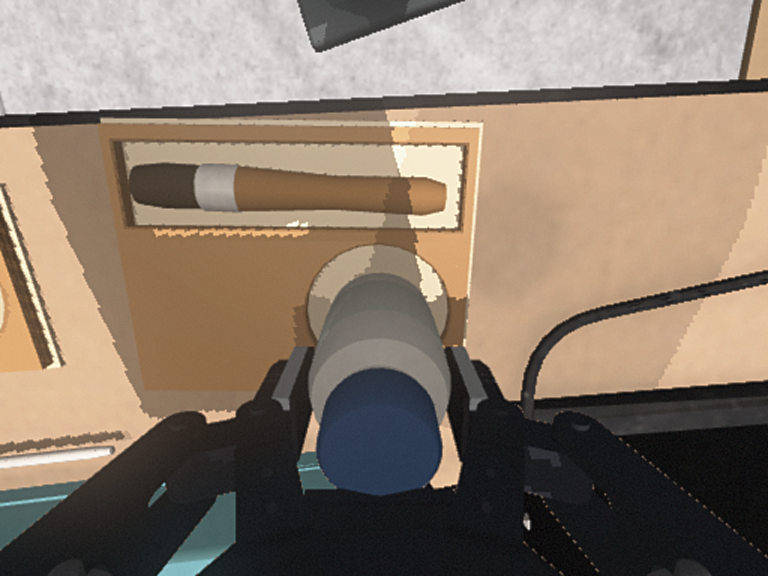

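View pics/s24.png

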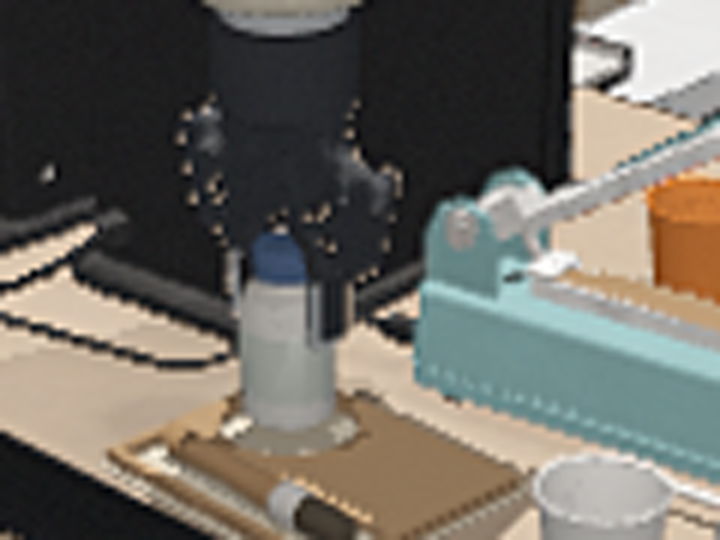

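Request:
{"fn": "step_arm", "kwargs": {"steps": [0.006, 0, -0.001, 0, 0, 0, -1, 0.01, 0, -0.001, 0, 0, 0, -1, 0.012, 0, -0.001, 0, 0, 0, -1, 0.0135, 0, -0.001, 0, 0, 0, -1, 0.0135, 0, -0.001, 0, 0, 0, -1]}}

```text
time_s: 33.17
ee_pos: [0.5009, -0.1323, 0.0366]
tcp_rot: [-178.1, 90.0, 164.4]
ft_force: [-0.1, -0.2, -1.6]
opening: 0.0481
```

Request:
{"fn": "step_arm", "kwargs": {"steps": [0.001, 0, 0, 0, 0, 0, -1, 0.001, 0, 0, 0, 0, 0, -1]}}

```text
time_s: 33.42
ee_pos: [0.5011, -0.1323, 0.0363]
tcp_rot: [-2.0, 90.0, -19.5]
ft_force: [-2.9, 1.4, 12.1]
opening: 0.0484
```

Contact with the floor at the expected height. Releasing and rising.

Request:
{"fn": "step_arm", "kwargs": {"steps": [-0.0005, 0, 0, 0, 0, 0, -0.2, -0.0005, 0, 0, 0, 0, 0, 0.3, -0.0005, 0, 0, 0, 0, 0, 0.7, -0.0005, 0, 0, 0, 0, 0, 0.7, -0.02, 0, 0, 0, 0, 0, 0.7, -0.06, 0, 0, 0, 0, 0, 0.7, -0.11, 0, 0, 0, 0, 0, 0.7, -0.15, 0, -0.02, 0, 0, 0, 0.7, -0.16, 0, -0.05, 0, 0, 0, 0.7, -0.16, 0, -0.06, 0, 0, 0, 0.7]}}

```text
time_s: 34.67
ee_pos: [0.4429, -0.1139, 0.1965]
tcp_rot: [-0.4, 89.9, -17.9]
ft_force: [-0.5, 0.2, -0.6]
opening: 0.0728
```

```bash
python3 look.py w28.png; python3 -c "
from h import *
c=bot.camera('scene');crop(c,220,140,380,260,5,'s25.png')"
```

```text
(no output)
```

View pics/w28.png

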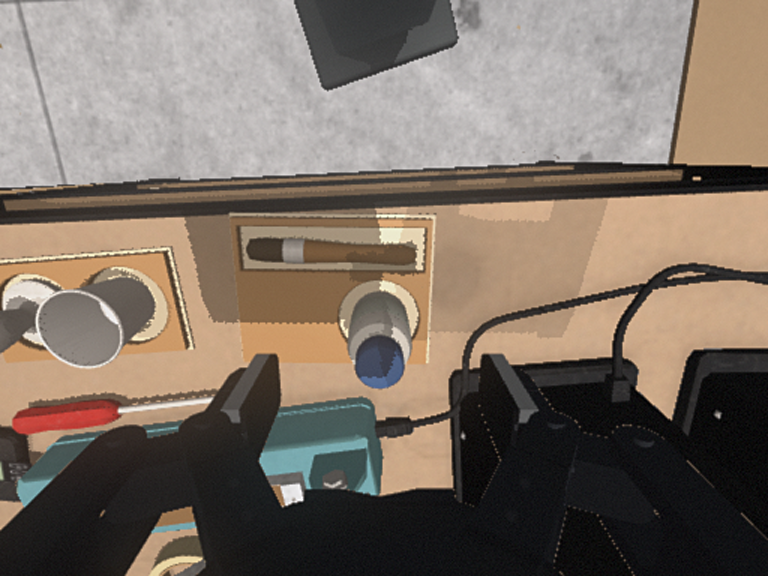

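View pics/s25.png

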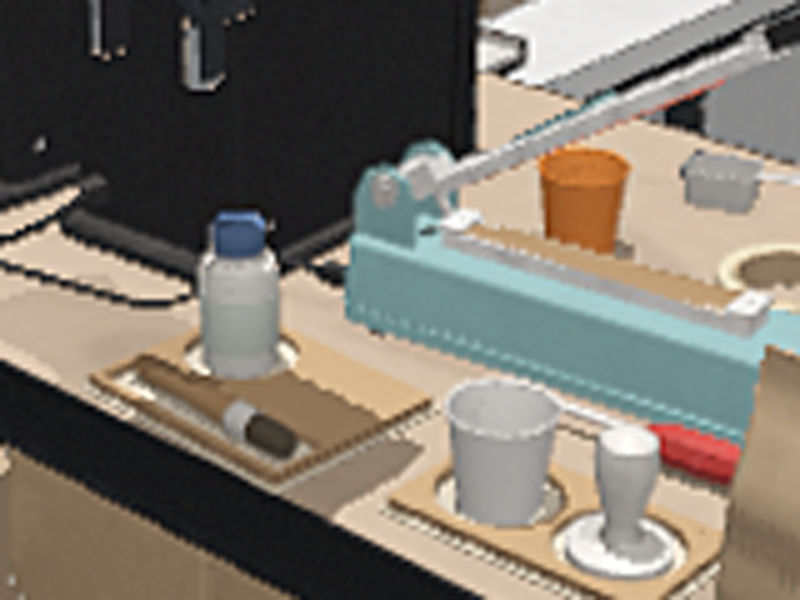

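The scene view shows the bottle (240,300), brush (220,400), cup (500,450) and tamper (625,510) all seated in their openings. The screwdriver lies where it was, and the gripper is clear.

```bash
python3 -c "
from h import *
o=bot.observe();print(o['time_s'],o['ft_force'],o['joint_vel']);print(bot.job_done())"
```

```text
34.775 [ 0.3025  0.0366 -0.2599] [-0.0891  1.76   -1.8881  0.0424 -0.072  -0.0048]
the job is handed in; nothing more can be done
None
```

Both kits are made up, and I handed the job in at 34.8 s:
- **Espresso kit:** the tamper stands in the right hole of the two-hole insert and the cup in the left.
- **Grinder-care kit:** the brush lies in the long opening, laid before the bottle, and the bottle stands upright in the round one.

The last wrist and scene pictures show all four items seated in their openings. The screwdriver, the orange cup and the back tamper were not touched. Gripper force read about zero at the end.

- **Brush grasp:** my first grasp closed on nothing, because the fingertips stood higher than I expected. I reopened, went 13 mm lower and it held, with the brush undisturbed.
- **Tamper position:** the cameras disagreed by up to about 5 mm on where the tamper stood, and I corrected this at the opening before letting go.
- **Contact force:** setting down the tamper and cup pressed the wrist with about 25 to 30 N, below the 40 N limit. The bottle read about 12 N.
- **Not checked:** I took no final top-camera picture, because the arm blocks that view.

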